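# Start a new pallet column of twin-pack cartons

### The job

Start the new count first: turn the counter's reset knob anticlockwise all the way back to its zero stop. Then stack every carton on the table, right way up, into one square column centred on the wooden pallet board and lined up with it, and finally set the steel pressing plate, lengthwise with the cartons, centred on top. Leave the tins and other things where they are.

Things in the scene. Friction and masses are not known exactly. Their poses are not given: they have to be found in the camera images.
- reset_knob (a joint): reset knob of the pack counter: angle in rad, 0 = against its zero stop, grows as the knob is turned clockwise seen from above (at most 4.4); turning it anticlockwise brings it back to 0, where it stops
- reset_knob_grip (a point): point to grip on the knob's upright axis, 122 mm above the table. The black knob's grip bar is 55 mm long (along this point's x, which turns with the knob), 14 mm thick, 32 mm tall, reaching 7 mm above this point and 25 mm below. The broad white line on top and end, at -x, points to the dial's bold black zero mark when home
- counter: pack counter, fixed: steel box 120 x 120 mm, 84 mm high, with a white dial and the reset knob on its top; origin under its centre; the zero mark of the dial is on its -x side
- pallet: small wooden pallet board, fixed to the table, 150 x 82 mm, 18 mm thick; origin under its centre, x along its length
- pallet_top (a point): centre of the pallet board's top face, 18 mm above the table; x along the board's 150 mm length
- carton1: closed cardboard twin-pack carton, 130 mm (x) x 62 mm (y), 42 mm high (z); origin at the centre of its underside. Five cartons are known, four or five of them are present; all are alike
- carton2: closed cardboard twin-pack carton, 130 mm (x) x 62 mm (y), 42 mm high (z); origin at the centre of its underside. Five cartons are known, four or five of them are present; all are alike
- carton3: closed cardboard twin-pack carton, 130 mm (x) x 62 mm (y), 42 mm high (z); origin at the centre of its underside. Five cartons are known, four or five of them are present; all are alike
- carton4: closed cardboard twin-pack carton, 130 mm (x) x 62 mm (y), 42 mm high (z); origin at the centre of its underside. Five cartons are known, four or five of them are present; all are alike
- carton5: closed cardboard twin-pack carton, 130 mm (x) x 62 mm (y), 42 mm high (z); origin at the centre of its underside. Five cartons are known, four or five of them are present; all are alike
- press_plate: steel pressing plate 140 mm (x) x 76 mm (y), 8 mm thick, with an upright grip bar on its middle, 70 mm long along x, 16 mm thick along y, its top 44 mm above the plate's underside; origin at the centre of the underside
- tin1: loose round tin, 62 mm across, 38 mm high, origin at the centre of its underside; not part of the job
- tin2: loose round tin, 62 mm across, 38 mm high, origin at the centre of its underside; not part of the job
- tin3: loose round tin, 62 mm across, 38 mm high, origin at the centre of its underside; not part of the job
- label_roll: roll of labels lying flat, 100 mm across, 35 mm high; not part of the job
- spray: upright white bottle, 64 mm across, 160 mm high; not part of the job
- scraper: spatula lying on the table; not part of the job
There are look-alikes about, which are no part of the job. Leave any pink look-alike of the carton5 alone. What is shaped like the carton4 but purple is not meant.

How it is judged (in metres and radians):
On the way, in this order (a step that is already met when the one before it is completed fails the run):
1. the reset knob is back at its zero stop, before the column is built (value of joint reset_knob below 0.08 rad), for 0.2 s.
2. all cartons present stand in one square column on the pallet board (horizontal distance between each of carton1, carton2, carton3, carton4, carton5 and pallet_top below 0.015 m and angle between the x axis of each of carton1, carton2, carton3, carton4, carton5 and the x axis of pallet_top, either way round below 0.15 rad and angle between each of carton1, carton2, carton3, carton4, carton5's own z axis and vertical below 0.06 rad and z of each of carton1, carton2, carton3, carton4, carton5 in the frame of pallet_top above -0.004 m and linear speed of each of carton1, carton2, carton3, carton4, carton5 below 0.02 m/s), for 0.2 s.
3. the pressing plate lies centred on top of the column (all of step 2 and horizontal distance between press_plate and pallet_top below 0.018 m and angle between the x axis of press_plate and the x axis of pallet_top, either way round below 0.17 rad and angle between press_plate's own z axis and vertical below 0.06 rad and linear speed of press_plate below 0.02 m/s and z of press_plate in the frame of carton1 above 0.036 m and z of press_plate in the frame of carton2 above 0.036 m and z of press_plate in the frame of carton3 above 0.036 m and z of press_plate in the frame of carton4 above 0.036 m and z of press_plate in the frame of carton5 above 0.036 m), for 0.2 s.
At the end, for the whole second after the job is handed in: knob within 0.08 rad of its zero stop; cartons upright in one column, each within 15 mm of the board's centre and 0.15 rad of its direction; pressing plate level on the top carton, within 18 mm of the centre and 0.17 rad of its direction; all at rest (all of step 3 and value of joint reset_knob below 0.08 rad); the robot touches nothing.
It fails at once if a bystander (tin, label roll, bottle, spatula) is knocked over or shoved more than 5 cm (distance of any of tin1, tin2, tin3, label_roll, spray, scraper from where it was at the start of the episode above 0.05 m or angle between any of tin1, tin2, tin3, label_roll, spray's own z axis and vertical above 0.6 rad).
Of carton1, carton2, carton3, carton4, carton5 only 4 to 5 are there at a start; the rules pass over those that are not, and their reading is None.
At some moment in a run one of press_plate may be knocked a few centimetres aside while the robot is not near it.
Once in a run the grip may slacken for a moment while it holds something.
It also fails if it takes over 208 s, if anything falls off the work surface, if the arm or the gripper's body presses on something with over 40 N, if the wrist force passes 120 N, or if a joint passes its speed limit or range.

### The arm

A 6-joint arm with a two-finger parallel gripper is mounted at the origin on the work surface. World frame = base frame: x ahead of the robot, y to its left, z up, the work surface at z = 0. Lengths are in mm, angles in rad, forces in N, time in s.
With the tool pointing down it reaches from about 325 to 775 mm from the base axis. Payload 9.3 kg.
Tool frame: the origin (TCP) lies at the very end of the fingers, on their centre line; the grasp point (between the pads) lies 19 mm behind it; z points along the fingers, y is the line along which they close (so a half turn about z gives the same grasp; the last joint's range is limited). The gripper opens to 85 mm and grips with 20 to 120 N. Pads are 22 mm wide; open, the fingers measure 114 mm over their backs; the gripper's body (76 mm by 85 mm) begins 54 mm behind the grasp point. The pads swing forward as they close: fully open they stand 13 mm farther back than shut.
Start: joints at [-1.486, 0.259, 0.021, 1.334, 0, 1.418], TCP at [129.554, -534.521, 200.079] pointing down, gripper open.
Joint ranges: [-3.04, 3.04], [-0.91, 1.82], [-1.04, 1.36], [-1.92, 1.95], [-1.52, 1.45], [-3.14, 3.14]. Speed limits (rad/s): [2.22, 2.22, 2.79, 3.14, 3.14, 3.14].

### API

Orientations are given as a rotation vector (axis times angle).
In Python, from rig import manip gives the robot as it stands.
- The arm moves only by the tool apply_moves, never from a script. Its argument "steps" is a list of rows, each a list of 7 numbers: the closure, from -1 (fully open) to 1 (shut), then the shift along the tool's x, y, z in m, then the turn, a rotation vector about the tool's x, y, z in rad. A call has 1 to 8 rows; each row shifts and turns the commanded pose from where the row before left it, along the tool's axes as they then stand; what a row does not reach is not made up. A row lasts 1/8 s, in which the tool goes at most 62.5 mm and 10.7 degrees, less where a joint would pass 70% of its speed; a pose out of reach is approached as far as the arm can. A call is refused whole if a number of a shift passes 0.0625 or a number of a turn 0.188, either way. A call with a gripper value outside its range is refused whole. The fingers move at their own pace and stop on an object; "force" is the grip in N (left out, the last holds). Time passes only in rows, so rows that do not move let the fingers close. It gives the time, the measured TCP pose, the force, the opening and the grip force at its end, in the units of the state.
- manip.read_state(): the state, without advancing time (a new reading comes with each control period).
- manip.capture(name): name is "scene" or "top"; returns a dict with "img" (420x560x3 uint8, blue, green, red), "depth" (420x560 float32, mm along the optical axis (not along the pixel's ray), 0 where there is no reading), "fx", "fy", "cx", "cy" (pixels), "R" (3x3) and "t" (3): a world point X has camera coordinates R X + t. Camera axes: x right, y down, z forward; pixel columns grow to the right and rows downward; lengths in mm; the calibration is good to about 2 mm. A picture is of the moment at which its call begins.
- manip.job_done(): hands the job in; it is judged then, once.
The state is a dict: "t": time; "q": joint angles; "dq": joint speeds; "joint_efforts": joint torques, N m; "tcp_pos": TCP position; "ee_rot": TCP orientation; "force": force on the tool from outside, world axes, zero at the start; "ft_torque": the same for the moment, N m; "opening": opening from 0.0 (shut) to 1.0 (fully open); "grasp_force": force on a finger pad.
Only numpy, scipy, OpenCV 4.12 (cv2) and the standard library are available. Lean on these libraries where they do the work, as an engineer would, in place of code of your own. Each camera call takes 0.05 s, during which the arm holds its last target. There are 200 camera calls.

## Working session

There is one attempt and no reset: what is moved stays moved. The work goes in short steps, Python scripts to look and compute and a tool call to move; the robot and the scene stay as the last step left them, time stands still between calls to the robot, and variables do not carry over. Pictures are saved under pics/ and viewed, at most 14 in all, crops included, and the job is handed in when it is done.

Besides the shell and the picture viewer there is one more tool, called after "Emit:" as name([rows], argument=value, ...), one row to a line, values as JSON. apply_moves: Moves the arm, as the interface text tells. Its arguments: {"type":"object","properties":{"steps":{"type":"array"},"force":{"type":"number"}},"required":["steps"]}

```bash
mkdir -p pics
python3 - <<'E'
from rig import manip
import cv2,numpy as np,pickle
for n in("scene","top"):
    c=manip.capture(n); pickle.dump(c,open(f"{n}0.pkl","wb")); cv2.imwrite(f"pics/{n}0.png",cv2.resize(c["img"],(800,600),interpolation=cv2.INTER_CUBIC))
    print(n,c["fx"],c["fy"],c["cx"],c["cy"],c["R"].round(3).tolist(),c["t"].round(1), "cam at",(-c["R"].T@c["t"]).round(0))
print(manip.read_state())
E
```

```text
scene 436.4876582745767 436.4876582745767 285.5496232970354 208.4529634678632 [[0.485, 0.874, 0.017], [0.533, -0.28, -0.798], [-0.693, 0.396, -0.602]] [-258.3 -178.8 1575.8] cam at [1313. -449.  810.]
top 398.9867396519879 398.9867396519879 281.77388895839835 212.8795105847721 [[0.002, -1.0, 0.009], [-0.996, -0.003, -0.089], [0.089, -0.009, -0.996]] [  15.2  505.5 1229.3] cam at [ 394.   27. 1269.]
{'t': 0.1, 'q': array([-1.48557821e+00,  2.59131999e-01,  2.08266703e-02,  1.33372255e+00,
        2.05277815e-06,  1.41823498e+00]), 'dq': array([-0.00024481, -0.00017783,  0.00157487,  0.00207083, -0.00064261,
        0.00063641]), 'joint_efforts': array([ 4.22862562e-03, -5.56693268e+01,  3.45072412e+01,  1.16516618e-02,
       -2.50345402e-04,  2.39820643e-06]), 'tcp_pos': array([ 129.54045741, -534.21483801,  199.52445174]), 'ee_rot': array([-3.11819385e+00, -3.72477858e-01, -6.83219810e-05]), 'force': array([ 0.35532545, -0.96682505,  0.25781094]), 'ft_torque': array([0.00605313, 0.00466259, 0.01388996]), 'grasp_force': 0.0, 'opening': 0.9984883252488563}
```

View pics/scene0.png

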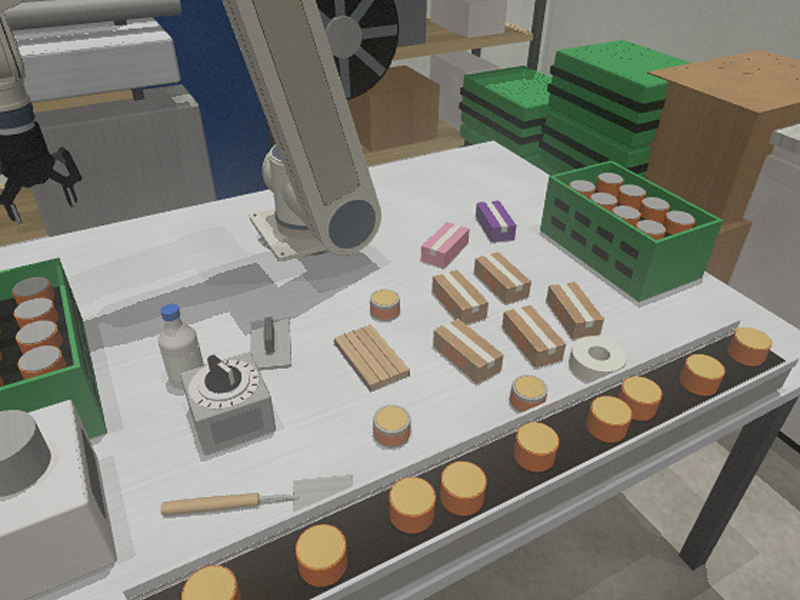

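View pics/top0.png

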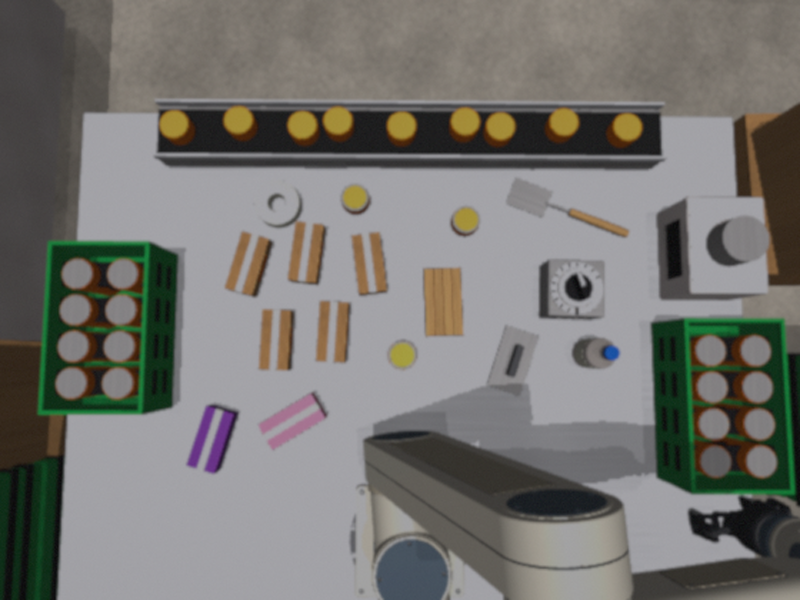

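Scene (800×600): candidates for "carton" are five brown ones in the top view at (248,263), (307,252), (370,263), (276,339) and (333,331). Look-alikes to leave are the pink carton (292,420) and the purple one (212,438). The wooden pallet is at (443,301), the plate with its bar at (513,357), the counter and knob at (575,288). The spatula (567,207) is a bystander and could be mistaken for the plate.

```bash
cat > h.py <<'E'
from rig import manip
import cv2,numpy as np
def ray(c,uv,z):
    uv=np.atleast_2d(uv).astype(float); d=np.c_[(uv[:,0]-c["cx"])/c["fx"],(uv[:,1]-c["cy"])/c["fy"],np.ones(len(uv))]@c["R"]
    o=-c["R"].T@c["t"]; return o+d*((z-o[2])/d[:,2])[:,None]
def cloud(c):
    v,u=np.mgrid[0:420,0:560]; D=c["depth"]
    P=np.stack([(u-c["cx"])/c["fx"]*D,(v-c["cy"])/c["fy"]*D,D],-1)-c["t"]
    return P@c["R"]
def rect(pts):
    (x,y),(a,b),_=r=cv2.minAreaRect(pts[:,:2].astype(np.float32)); q=cv2.boxPoints(r)
    e=[q[1]-q[0],q[2]-q[1]]; e=max(e,key=np.linalg.norm); ang=np.arctan2(e[1],e[0]); ang=(ang+np.pi/2)%np.pi-np.pi/2
    return x,y,max(a,b),min(a,b),ang
def blobs(c,mask,zlo,zhi,amin=60,k=7):
    P=cloud(c); m=(mask&(P[...,2]>zlo)&(P[...,2]<zhi)&(c["depth"]>0)).astype(np.uint8)
    m=cv2.morphologyEx(m,cv2.MORPH_CLOSE,np.ones((k,k)))
    n,l,s,ce=cv2.connectedComponentsWithStats(m); out=[]
    for i in range(1,n):
        if s[i,4]<amin: continue
        z=np.median(P[(l==i)&(c["depth"]>0)][:,2])
        cn=max(cv2.findContours((l==i).astype(np.uint8),0,1)[0],key=len)[:,0]
        out.append((ce[i],z,rect(ray(c,cn,z))))
    return out
def brown(c):
    h=cv2.cvtColor(c["img"],cv2.COLOR_BGR2HSV); return (h[...,0]>4)&(h[...,0]<22)&(h[...,1]>70)
def show(B):
    for ce,z,r in B: print("px",ce.round(0),"z %.1f"%z,"xy %.1f %.1f size %.0f %.0f ang %.3f"%r)
E
python3 - <<'E'
from h import *
import pickle
cs={n:pickle.load(open(n+"0.pkl","rb")) for n in("scene","top")}
for n,c in cs.items():
    P=cloud(c); print(n,"table z",np.median(P[...,2][(abs(P[...,0]-420)<40)&(abs(P[...,1]+20)<200)&(abs(P[...,2])<12)]))
    w=(P[...,0]>280)&(P[...,0]<800)&(P[...,1]>-420)&(P[...,1]<480)
    print("cartons");show(blobs(c,brown(c)&w,34,50))
    print("pallet");show(blobs(c,brown(c)&w,10,25,150,5))
    print("plate");show(blobs(c,(P[...,0]>300)&(P[...,0]<520)&(P[...,1]>-320)&(P[...,1]<-120),4.5,13,80,9))
    print("bar");show(blobs(c,(P[...,0]>300)&(P[...,0]<520)&(P[...,1]>-320)&(P[...,1]<-120),36,52,15,3))
    print("knob");show(blobs(c,w&(P[...,1]<-200),115,140,10,3)); print("counter");show(blobs(c,w&(P[...,1]<-200),78,92,100,9))
t=cs["top"]["img"]; s=cs["scene"]["img"]
a=cv2.resize(t[170:285,330:440],None,fx=4,fy=4,interpolation=2); b=cv2.resize(s[230:330,100:230],None,fx=3,fy=4,interpolation=2)
b=cv2.resize(b,(390,460)); a=cv2.resize(a,(400,460)); cv2.imwrite("pics/crop1.png",np.hstack([a,b]))
E
```

```text
scene table z -1.0035784347151118
cartons
px [352. 189.] z 40.7 xy 435.2 287.6 size 136 67 ang -0.030
px [322. 203.] z 40.6 xy 451.5 164.2 size 134 66 ang -0.032
px [403. 212.] z 40.6 xy 599.0 350.8 size 135 67 ang -0.268
px [269. 208.] z 37.2 xy 397.7 18.4 size 49 47 ang -0.483
px [374. 230.] z 40.6 xy 625.6 225.0 size 137 66 ang -0.126
px [328. 241.] z 40.8 xy 601.5 87.9 size 134 67 ang 0.115
px [370. 270.] z 37.1 xy 743.0 124.4 size 51 49 ang 1.081
px [274. 292.] z 37.4 xy 693.9 -122.3 size 50 49 ang -0.491
pallet
px [260. 248.] z 16.6 xy 518.7 -73.6 size 153 80 ang 0.033
px [164. 350.] z 16.3 xy 711.6 -391.8 size 67 20 ang 1.208
plate
px [189. 240.] z 7.1 xy 389.4 -227.7 size 146 76 ang -0.327
bar
px [187. 230.] z 42.5 xy 390.3 -227.2 size 73 14 ang -0.325
knob
px [122. 229.] z 123.4 xy 408.6 -390.4 size 46 39 ang 0.022
px [154. 257.] z 126.4 xy 545.0 -348.8 size 66 20 ang 0.351
counter
px [126. 245.] z 85.8 xy 422.0 -386.0 size 64 38 ang -1.399
px [157. 272.] z 83.8 xy 543.2 -348.3 size 124 119 ang -0.031
top table z -0.3325200293887969
cartons
px [214. 176.] z 41.6 xy 617.9 227.8 size 128 61 ang -0.121
px [173. 184.] z 42.0 xy 592.0 354.5 size 127 62 ang -0.261
px [258. 184.] z 41.5 xy 594.6 90.2 size 127 60 ang 0.132
px [232. 232.] z 41.7 xy 445.2 168.4 size 127 60 ang -0.052
px [192. 237.] z 41.8 xy 428.3 289.9 size 126 61 ang -0.039
pallet
px [310. 211.] z 17.5 xy 512.9 -72.2 size 147 80 ang 0.033
plate
px [356. 247.] z 5.3 xy 408.3 -222.6 size 256 139 ang -0.383
bar
px [381. 217.] z 46.5 xy 495.7 -287.7 size 44 17 ang 0.415
px [360. 252.] z 42.1 xy 385.0 -225.0 size 69 17 ang -0.337
knob
px [407. 199.] z 127.1 xy 536.4 -344.5 size 55 18 ang 0.342
px [420. 247.] z 119.9 xy 401.5 -381.6 size 40 31 ang -0.114
counter
px [402. 201.] z 84.2 xy 536.6 -343.9 size 120 119 ang 1.539
```

View pics/crop1.png

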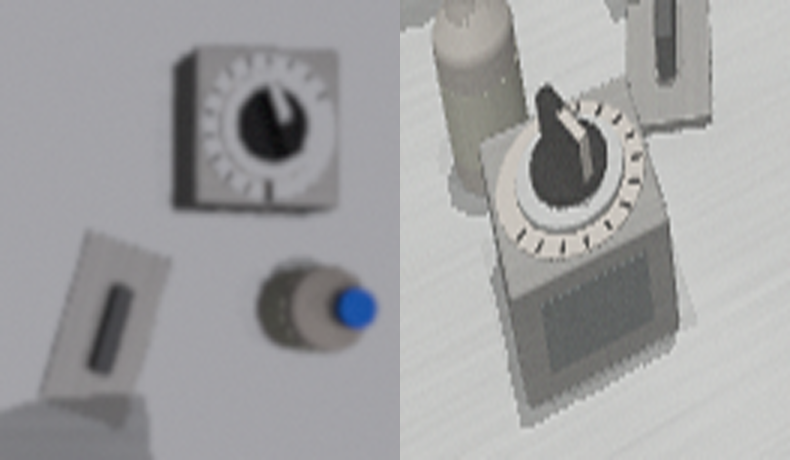

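The crop shows the knob bar's white line pointing away from the robot (crop (280,100)). The zero mark is on the robot side (crop (268,190)), so the knob needs about 2.77 rad anticlockwise. The five brown cartons are confirmed. The pallet is near (514,-73) and the plate near (386,-226). Next: reach for the knob.

Emit:
apply_moves([
  [-1,0,0,-0.03,0,0,-0.105],
  [-1,0.056,-0.005,0,0,0,0],
  [-1,0.056,-0.005,0,0,0,0],
  [-1,0.056,-0.005,0,0,0,0],
  [-1,0.056,-0.005,0,0,0,0],
  [-1,0.056,-0.005,0,0,0,0],
  [-1,0.056,-0.005,0,0,0,0],
  [-1,0.056,-0.005,0,0,0,0],
])

```text
t: 1.1
tcp_pos: [488.5, -368.7, 229.8]
ee_rot: [-3.095, -0.536, 0.001]
force: [-0.2, -1.4, 0.5]
opening: 0.998
grasp_force: 0.0
```

Emit:
apply_moves([
  [-0.2,0.056,-0.006,0,0,0,0],
  [-0.2,0,0,0,0,0,0],
  [-0.2,0,0,0,0,0,0],
])

```text
t: 1.48
tcp_pos: [537.5, -345.2, 229.5]
ee_rot: [-3.095, -0.537, 0.002]
force: [-0.0, 0.3, 0.5]
opening: 0.603
grasp_force: 0.0
```

```bash
cat >> h.py <<'E'
from scipy.spatial.transform import Rotation as Ro
def go(x,y,z,yaw=None):
    s=manip.read_state(); R=Ro.from_rotvec(s["ee_rot"]).as_matrix(); w=np.arctan2(R[1,0],R[0,0])
    print("t %.1f tcp"%s["t"],s["tcp_pos"].round(1),"yaw %.3f"%w,"q6 %.2f"%s["q"][5],"tilt",R[:2,2].round(3),"op %.3f gf %.0f"%(s["opening"],s["grasp_force"]),"F",s["force"].round(1),"tz",s["ft_torque"].round(2))
    d=np.array([x,y,z])-s["tcp_pos"]; print("tool shift now",(R.T@d).round(1))
    if yaw is not None:
        dw=(yaw-w+np.pi/2)%np.pi-np.pi/2; c,n=np.cos(w+dw),np.sin(w+dw)
        print("turn z %.3f"%-dw,"then shift",np.round([c*d[0]+n*d[1],n*d[0]-c*d[1],-d[2]],1))
E
python3 -c "
from h import *
go(538,-345,103,.342)
c=manip.capture('top');P=cloud(c);w=(P[...,0]>480)&(P[...,0]<600)&(P[...,1]>-400)&(P[...,1]<-280)
show(blobs(c,w,185,280,15,3))"
```

```text
t 1.5 tcp [ 537.5 -345.2  229.5] yaw 0.343 q6 2.10 tilt [-0.001  0.001] op 0.603 gf 0 F [-0.   0.3  0.5] tz [-0.01 -0.01  0.01]
tool shift now [7.000e-01 1.000e-01 1.265e+02]
turn z 0.001 then shift [  0.6   0.  126.5]
```

Emit:
apply_moves([
  [-0.2,0,0,0.05,0,0,0],
  [-0.2,0,0,0.05,0,0,0],
  [-0.2,0,0,0.026,0,0,0],
  [1,0,0,0,0,0,0],
  [1,0,0,0,0,0,0],
  [1,0,0,0,0,0,0],
  [1,0,0,0,0,0,0],
  [1,0,0,0,0,0,0],
], force=60)

```text
t: 2.52
tcp_pos: [537.9, -345.4, 104.6]
ee_rot: [3.095, 0.536, 0.001]
force: [-0.4, -0.5, -0.1]
opening: 0.0
grasp_force: 0.0
```

```bash
python3 -c "
from h import *
go(538,-345,103,.342)"
```

```text
t 2.5 tcp [ 537.9 -345.4  104.6] yaw 0.343 q6 2.10 tilt [ 0.001 -0.   ] op 0.000 gf 0 F [-0.4 -0.5 -0.1] tz [-0.01 -0.04 -0.01]
tool shift now [ 0.2 -0.3  1.6]
turn z 0.001 then shift [ 0.2 -0.3  1.6]
```

```bash
python3 -c "
from h import *
a=manip.capture('top')['img'][150:260,350:460];b=manip.capture('scene')['img'][180:320,70:230]
cv2.imwrite('pics/k1.png',np.hstack([cv2.resize(a,(390,440),interpolation=2),cv2.resize(b,(400,440),interpolation=2)]))"
```

```text
(no output)
```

View pics/k1.png

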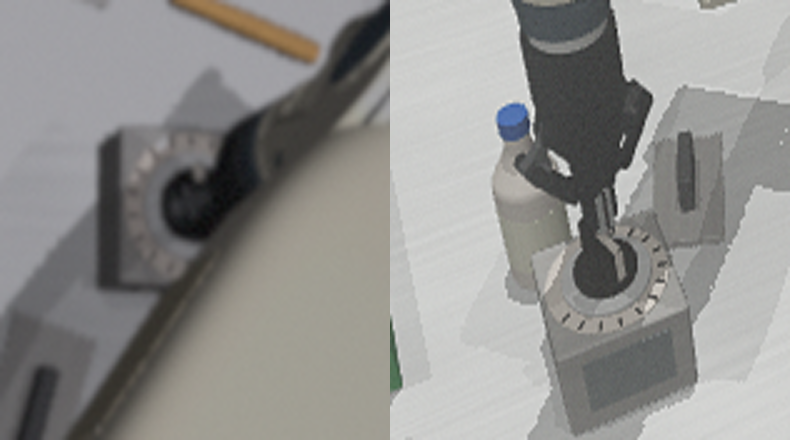

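The scene crop shows the fingers on either side of the bar (600,230), although the reading says opening 0. A small turn will test the grip.

Emit:
apply_moves([
  [1,0,0,0,0,0,0],
  [1,0,0,0,0,0,-0.1],
  [1,0,0,0,0,0,-0.1],
  [1,0,0,0,0,0,0],
])

```text
t: 3.12
tcp_pos: [537.7, -345.3, 104.0]
ee_rot: [-3.027, -0.841, 0.0]
force: [0.4, 0.0, -0.2]
opening: 0.001
grasp_force: 0.0
```

```bash
python3 -c "
from h import *
go(538,-345,103,.342)
b=manip.capture('scene')['img'][200:300,90:210]
cv2.imwrite('pics/k2.png',cv2.resize(b,(720,600),interpolation=2))"
```

```text
t 3.1 tcp [ 537.7 -345.3  104. ] yaw 0.542 q6 1.90 tilt [-0.  0.] op 0.001 gf 0 F [ 0.4  0.  -0.2] tz [-0.06 -0.05 -0.01]
tool shift now [ 0.4 -0.1  1. ]
turn z 0.200 then shift [ 0.4 -0.2  1. ]
```

View pics/k2.png

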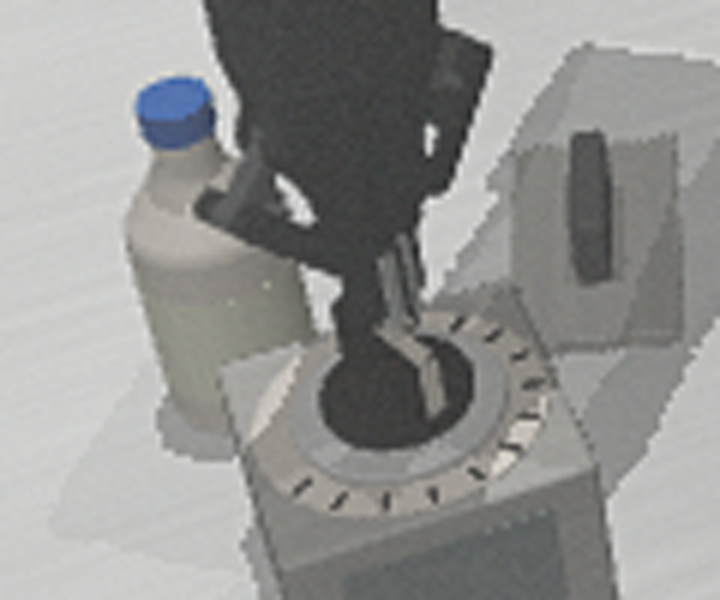

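```bash
python3 -c "
from h import *
import pickle
c=manip.capture('scene')
def pr(p,c):
    q=c['R']@p+c['t'];return np.array([q[0]/q[2]*c['fx']+c['cx'],q[1]/q[2]*c['fy']+c['cy']])
T=manip.read_state()['tcp_pos'];print('tcp px',pr(T,c),'in crop',(pr(T,c)-[90,200])*6, 'z129',(pr(np.r_[T[:2],129],c)-[90,200])*6)
o=pickle.load(open('scene0.pkl','rb'))
im=np.hstack([cv2.resize(x['img'][205:295,100:190],(400,400),interpolation=2) for x in(o,c)])
for i in(0,1):
  for z in(84,97,129):
    p=(pr(np.r_[T[:2],z],c)-[100,205])*400/90; cv2.circle(im,(int(p[0])+400*i,int(p[1])),2,(0,0,255),-1)
cv2.imwrite('pics/k3.png',im)
P=cloud(c); show(blobs(c,(P[...,0]>480)&(P[...,0]<600)&(P[...,1]>-420)&(P[...,1]<-280),100,131,10,1))
for z in (100,110,120,126): print(z)
"
```

```text
tcp px [156.04358816 261.31399489] in crop [396.26152895 367.88396937] z129 [385.59403596 319.90494364]
px [155. 260.] z 119.9 xy 544.3 -348.2 size 79 26 ang 0.257
100
110
120
126
```

View pics/k3.png

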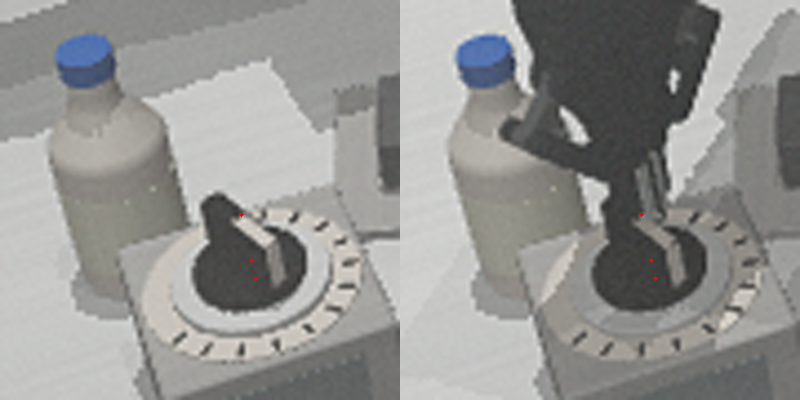

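```bash
python3 -c "
from h import *
c=manip.capture('scene');P=cloud(c);np.set_printoptions(linewidth=200,suppress=True)
print('cols 146-162')
for v in range(236,262,2): print(v,[tuple(int(a) for a in P[v,u].round()) for u in range(146,162,3)])
"
```

```text
cols 146-162
236 [(540, -355, 186), (560, -351, 200), (548, -344, 188), (547, -337, 185), (549, -331, 183), (331, -290, 1)]
238 [(546, -356, 186), (557, -352, 192), (554, -345, 187), (544, -338, 176), (544, -331, 174), (334, -291, -3)]
240 [(561, -359, 192), (556, -352, 186), (552, -346, 180), (544, -338, 171), (541, -332, 166), (343, -294, -3)]
242 [(562, -360, 188), (554, -353, 179), (553, -347, 175), (550, -340, 171), (547, -334, 165), (352, -296, -2)]
244 [(564, -361, 184), (549, -353, 169), (546, -347, 164), (548, -341, 163), (544, -334, 157), (360, -299, -2)]
246 [(350, -337, -1), (548, -354, 163), (549, -348, 161), (549, -342, 159), (544, -335, 152), (370, -301, 0)]
248 [(360, -340, 1), (545, -355, 155), (548, -349, 155), (549, -343, 154), (548, -336, 149), (375, -303, -3)]
250 [(516, -359, 127), (544, -356, 148), (551, -350, 152), (553, -344, 151), (547, -337, 143), (480, -320, 82)]
252 [(520, -360, 125), (525, -354, 127), (1313, -449, 810), (547, -344, 140), (547, -338, 138), (493, -323, 87)]
254 [(520, -361, 119), (532, -356, 127), (536, -350, 127), (547, -345, 134), (492, -331, 83), (497, -325, 84)]
256 [(517, -362, 111), (535, -357, 123), (542, -352, 127), (546, -346, 128), (549, -340, 128), (520, -329, 99)]
258 [(492, -360, 83), (530, -358, 114), (542, -353, 121), (553, -348, 129), (558, -342, 130), (560, -336, 129)]
260 [(517, -364, 99), (526, -358, 105), (539, -353, 113), (555, -349, 125), (562, -344, 128), (564, -338, 127)]
```

Depth shows the shut fingertips ending near z≈131, just above the bar top at 128, and the knob has not turned. The reported TCP height (104) disagrees, so I'll lift clear and measure the tip.

Emit:
apply_moves([
  [1,0,0,-0.06,0,0,0],
  [1,0,0,-0.06,0,0,0],
  [1,0,0,0,0,0,0.1],
  [1,0,0,0,0,0,0.1],
  [1,0,0,0,0,0,0],
])

```text
t: 3.9
tcp_pos: [537.7, -345.3, 224.1]
ee_rot: [3.096, 0.535, 0.0]
force: [0.2, 0.6, -0.1]
opening: -0.006
grasp_force: 0.0
```

```bash
python3 -c "
from h import *
go(538,-345,103,.342)
c=manip.capture('scene');P=cloud(c)
m=(c['depth']>0)&(abs(P[...,0]-540)<40)&(abs(P[...,1]+345)<40)&(P[...,2]>140)
v,u=np.nonzero(m); 
for r in sorted(set(v))[-14:]: 
  k=v==r; print(r,u[k].min(),u[k].max(),P[r,u[k]].min(0).round(),P[r,u[k]].max(0).round())
cv2.imwrite('pics/k4.png',cv2.resize(c['img'][170:290,90:210],(600,600),interpolation=2))
"
```

```text
t 3.9 tcp [ 537.7 -345.3  224.1] yaw 0.342 q6 2.10 tilt [ 0. -0.] op -0.006 gf 0 F [ 0.2  0.6 -0.1] tz [-0.   -0.01 -0.01]
tool shift now [  0.4  -0.2 121.1]
turn z 0.000 then shift [  0.4  -0.2 121.1]
198 129 150 [ 541. -372.  280.] [ 561. -330.  306.]
199 131 150 [ 535. -369.  278.] [ 559. -331.  302.]
200 136 151 [ 538. -358.  275.] [ 552. -329.  287.]
201 136 151 [ 540. -358.  272.] [ 552. -329.  285.]
202 136 151 [ 535. -358.  268.] [ 551. -329.  283.]
203 136 151 [ 538. -359.  266.] [ 552. -330.  280.]
204 137 151 [ 538. -358.  265.] [ 551. -331.  279.]
205 137 151 [ 538. -358.  262.] [ 552. -331.  275.]
206 137 150 [ 537. -358.  264.] [ 550. -334.  273.]
207 138 150 [ 538. -357.  263.] [ 552. -335.  271.]
208 139 150 [ 544. -356.  260.] [ 552. -335.  267.]
209 140 150 [ 543. -355.  257.] [ 551. -336.  265.]
210 142 148 [ 542. -352.  257.] [ 550. -340.  262.]
211 144 146 [ 548. -348.  256.] [ 550. -344.  258.]
```

View pics/k4.png

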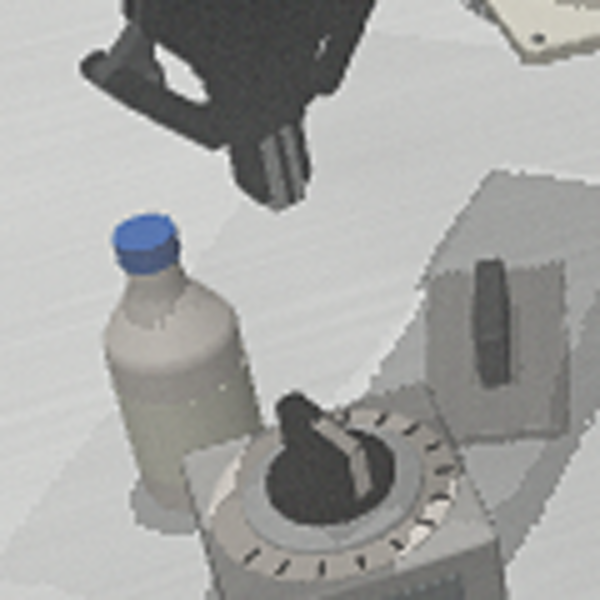

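The fingertips appear at crop pixel (278,205), giving z≈257 against a reported 224. The true tip is about 31 mm behind the reported TCP, so I'll allow for that. Retrying the knob at reported z 75.

Emit:
apply_moves([
  [-0.2,0,0,0,0,0,0],
  [-0.2,0,0,0,0,0,0],
  [-0.2,0,0,0,0,0,0],
  [-0.2,0,0,0.05,0,0,0],
  [-0.2,0,0,0.05,0,0,0],
  [-0.2,0,0,0.025,0,0,0],
  [-0.2,0,0,0.012,0,0,0],
  [-0.2,0,0,0.012,0,0,0],
])

```text
t: 4.95
tcp_pos: [538.1, -345.7, 75.3]
ee_rot: [3.095, 0.536, 0.001]
force: [-0.0, -0.7, 0.5]
opening: 0.604
grasp_force: 0.0
```

Emit:
apply_moves([
  [1,0,0,0,0,0,0],
  [1,0,0,0,0,0,0],
  [1,0,0,0,0,0,0],
  [1,0,0,0,0,0,0],
  [1,0,0,0,0,0,0],
], force=60)

```text
t: 5.58
tcp_pos: [539.0, -348.0, 76.5]
ee_rot: [3.09, 0.534, 0.004]
force: [3.4, -9.3, -3.3]
opening: 0.149
grasp_force: 61.8
```

Emit:
apply_moves([
  [1,0,0.003,0,0,0,0],
  [1,0,0,0,0,0,-0.15],
  [1,0,0,0,0,0,-0.15],
  [1,0,0,0,0,0,-0.15],
  [1,0,0,0,0,0,-0.15],
  [1,0,0,0,0,0,0],
])

```text
t: 6.32
tcp_pos: [538.2, -347.2, 76.4]
ee_rot: [-2.796, -1.43, -0.0]
force: [-3.9, 4.8, 8.4]
opening: 0.15
grasp_force: 63.5
```

```bash
python3 -c "
from h import *
go(539,-348,75,3.11)"
```

```text
t 6.3 tcp [ 538.2 -347.2   76.4] yaw 0.945 q6 1.49 tilt [-0.     0.001] op 0.150 gf 64 F [-3.9  4.8  8.4] tz [1.18 1.19 0.03]
tool shift now [-0.2  1.1  1.4]
turn z 0.977 then shift [0.9 0.8 1.4]
```

Emit:
apply_moves([
  [1,0,0,0,0,0,-0.175],
  [1,0,0,0,0,0,-0.175],
  [1,0,0,0,0,0,-0.175],
  [1,0,0,0,0,0,-0.175],
  [1,0,0,0,0,0,-0.175],
  [1,0,0,0,0,0,-0.175],
  [1,0,0,0,0,0,0],
])

```text
t: 7.2
tcp_pos: [536.1, -347.3, 76.4]
ee_rot: [-1.702, -2.636, 0.003]
force: [-13.8, 5.9, 11.4]
opening: 0.148
grasp_force: 64.1
```

Emit:
apply_moves([
  [1,0,0,0,0,0,-0.175],
  [1,0,0,0,0,0,-0.175],
  [1,0,0,0,0,0,-0.175],
  [1,0,0,0,0,0,-0.175],
  [1,0,0,0,0,0,-0.175],
  [1,0,0,0,0,0,-0.1],
  [1,0,0,0,0,0,0],
])

```text
t: 8.07
tcp_pos: [535.2, -348.9, 76.4]
ee_rot: [-0.273, -3.124, 0.004]
force: [-19.6, -1.5, 11.7]
opening: 0.148
grasp_force: 64.0
```

```bash
python3 -c "
from h import *
go(539,-348,75,3.11)"
```

```text
t 8.1 tcp [ 535.2 -348.9   76.4] yaw 2.968 q6 -0.53 tilt [-0.006 -0.002] op 0.148 gf 64 F [-19.6  -1.5  11.7] tz [-0.65  3.92 -0.03]
tool shift now [-3.6  1.6  1.4]
turn z -0.142 then shift [-3.8  1.   1.4]
```

Emit:
apply_moves([
  [1,0.003,0,0,0,0,0],
  [1,0,0,0,0,0,-0.05],
  [1,0,0,0,0,0,-0.05],
  [1,0,0,0,0,0,-0.05],
  [1,0,0,0,0,0,0],
])

```text
t: 8.7
tcp_pos: [535.1, -349.2, 76.4]
ee_rot: [-0.039, -3.141, 0.005]
force: [-5.7, -4.8, 5.0]
opening: 0.148
grasp_force: 63.0
```

```bash
python3 -c "
from h import *
go(539,-348,75,3.11)"
```

```text
t 8.7 tcp [ 535.1 -349.2   76.4] yaw 3.117 q6 -0.68 tilt [-0.    -0.003] op 0.148 gf 63 F [-5.7 -4.8  5. ] tz [-1.25  1.15 -0.22]
tool shift now [-3.8  1.3  1.4]
turn z 0.007 then shift [-3.8  1.4  1.4]
```

Emit:
apply_moves([
  [1,0,0,0,0,0,-0.05],
  [1,0,0,0,0,0,-0.04],
  [1,0,0,0,0,0,0],
])

```text
t: 9.07
tcp_pos: [536.0, -349.0, 76.4]
ee_rot: [-0.1, 3.139, -0.004]
force: [-2.9, -5.0, 7.1]
opening: 0.149
grasp_force: 90.9
```

```bash
python3 -c "
from h import *
go(539,-348,75,3.11)"
```

```text
t 9.1 tcp [ 536.  -349.    76.4] yaw -3.078 q6 -0.77 tilt [ 0.001 -0.003] op 0.149 gf 91 F [-2.9 -5.   7.1] tz [-1.09  0.36 -1.42]
tool shift now [-3.1  0.9  1.4]
turn z 0.095 then shift [-3.   1.1  1.4]
```

The torque rises at the expected stop angle, so the knob is home. Releasing, then going to the nearest carton at (596,88).

Emit:
apply_moves([
  [-0.3,0,0,0,0,0,0],
  [-0.3,0,0,0,0,0,0],
  [-0.3,0,0,-0.03,0,0,0],
  [-0.3,0,0,-0.03,0,0,0],
  [-1,0,0,-0.02,0,0,-0.061],
  [-1,-0.014,0.053,0,0,0,0],
  [-1,-0.014,0.053,0,0,0,0],
  [-1,-0.014,0.053,0,0,0,0],
])

```text
t: 10.07
tcp_pos: [557.2, -182.6, 154.9]
ee_rot: [0.2, -3.135, -0.001]
force: [0.6, -1.0, -0.3]
opening: 0.997
grasp_force: 0.0
```

Emit:
apply_moves([
  [-1,-0.014,0.053,0,0,0,0],
  [-1,-0.014,0.053,0,0,0,0],
  [-1,-0.014,0.053,0,0,0,0],
  [-1,-0.014,0.053,0,0,0,0],
  [-1,-0.014,0.053,0,0,0,0],
  [-1,0,0,0,0,0,0],
])

```text
t: 10.82
tcp_pos: [592.7, 91.2, 154.8]
ee_rot: [0.208, -3.134, -0.002]
force: [0.5, -0.3, -0.1]
opening: 1.002
grasp_force: 0.0
```

```bash
python3 -c "
from h import *
go(596,88,-29,.124)
c=manip.capture('top');o=manip.capture('scene')
P=cloud(c);print('plate');show(blobs(c,(P[...,0]>300)&(P[...,0]<480)&(P[...,1]>-300)&(P[...,1]<-120),36,52,15,3))
print('cartons');show(blobs(c,brown(c)&(P[...,1]>-200)&(P[...,0]>280),34,50)); print('knob');show(blobs(c,(P[...,1]<-290)&(P[...,1]>-395)&(P[...,0]>480)&(P[...,0]<590),115,140,10,3))
cv2.imwrite('pics/a1.png',np.hstack([cv2.resize(c['img'][165:235,365:445],(400,350),interpolation=2),cv2.resize(o['img'][215:300,100:200],(400,350),interpolation=2)]))
P=cloud(o);m=(o['depth']>0)&(abs(P[...,0]-600)<70)&(abs(P[...,1]-88)<80)&(P[...,2]>80)
v,u=np.nonzero(m)
for r in sorted(set(v))[-8:]:
  k=v==r; print(r,u[k].min(),u[k].max(),P[r,u[k]].min(0).round(),P[r,u[k]].max(0).round())
"
```

```text
t 10.8 tcp [592.7  91.2 154.8] yaw -3.009 q6 -0.12 tilt [-0.001  0.001] op 1.002 gf 0 F [ 0.5 -0.3 -0.1] tz [-0.04  0.06 -0.04]
tool shift now [ -2.9  -3.7 183.8]
turn z 0.008 then shift [ -2.9  -3.5 183.8]
plate
px [361. 252.] z 42.5 xy 384.9 -225.4 size 69 16 ang -0.337
cartons
px [207. 175.] z 41.8 xy 619.8 248.1 size 124 20 ang -0.121
px [173. 184.] z 42.0 xy 592.1 354.3 size 127 62 ang -0.266
px [190. 237.] z 42.1 xy 428.6 295.7 size 126 50 ang -0.053
px [284. 248.] z 37.8 xy 396.4 8.5 size 50 30 ang 0.074
knob
px [407. 200.] z 126.6 xy 536.0 -344.9 size 56 17 ang -0.027
191 312 321 [595.  33. 214.] [612.  49. 222.]
192 312 320 [593.  35. 210.] [611.  46. 219.]
193 312 320 [594.  34. 207.] [611.  46. 215.]
194 313 320 [596.  34. 205.] [611.  49. 214.]
195 314 320 [601.  35. 205.] [611.  48. 210.]
196 315 320 [596.  38. 197.] [610.  48. 206.]
197 316 320 [603.  41. 199.] [611.  48. 203.]
198 318 318 [610.  42. 200.] [610.  42. 200.]
```

View pics/a1.png

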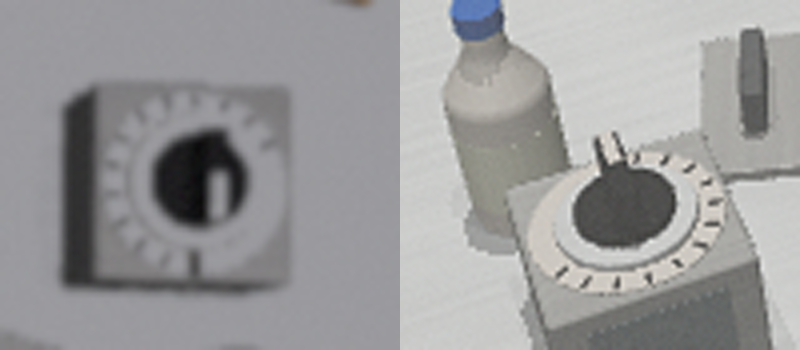

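The white line now points at the zero mark (crop (215,195) against the mark at (195,262)) and the bar angle is −0.03, so the knob is home. Grasping the first carton.

Emit:
apply_moves([
  [-1,-0.003,-0.0035,0.06,0,0,0.008],
  [-1,0,0,0.06,0,0,0],
  [-1,0,0,0.04,0,0,0],
  [-1,0,0,0.025,0,0,0],
  [-1,0,0,0,0,0,0],
], force=40)

```text
t: 11.55
tcp_pos: [595.0, 82.7, -31.6]
ee_rot: [0.184, -3.132, -0.0]
force: [0.2, 0.2, -0.7]
opening: 1.001
grasp_force: 0.0
```

Emit:
apply_moves([
  [1,0,0,0,0,0,0],
  [1,0,0,0,0,0,0],
  [1,0,0,0,0,0,0],
  [1,0,0,0,0,0,0],
], force=40)

```text
t: 12.05
tcp_pos: [597.6, 83.7, -28.2]
ee_rot: [-0.186, 3.133, -0.001]
force: [-0.1, -2.2, 7.0]
opening: 0.719
grasp_force: 45.4
```

```bash
python3 -c "
from h import *
go(515,-74,60,.033)"
```

```text
t 12.1 tcp [597.6  83.7 -28.2] yaw -3.023 q6 -0.12 tilt [ 0.003 -0.   ] op 0.719 gf 45 F [-0.1 -2.2  7. ] tz [-0.13  0.16 -0.07]
tool shift now [ 100.5 -146.9  -88.4]
turn z 0.086 then shift [  87.7 -154.9  -88.2]
```

Emit:
apply_moves([
  [1,0,0,-0.03,0,0,0],
  [1,0,0,-0.06,0,0,0.086],
  [1,0.018,-0.031,0,0,0,0],
  [1,0.018,-0.031,0,0,0,0],
  [1,0.018,-0.031,0,0,0,0],
  [1,0.018,-0.031,0,0,0,0],
  [1,0.017,-0.031,0,0,0,0],
  [1,0,0,0,0,0,0],
])

```text
t: 13.05
tcp_pos: [511.8, -75.5, 60.7]
ee_rot: [-0.048, 3.141, -0.001]
force: [0.7, 0.1, -3.0]
opening: 0.718
grasp_force: 45.0
```

Emit:
apply_moves([
  [1,0,0,0,0,0,0],
  [1,0,0,0,0,0,0],
])

```text
t: 13.3
tcp_pos: [513.0, -73.2, 60.2]
ee_rot: [-0.054, 3.141, 0.0]
force: [0.6, 0.0, -2.9]
opening: 0.721
grasp_force: 45.1
```

```bash
python3 -c "
from h import *
go(514.5,-75,-9,.033)
c=manip.capture('scene');P=cloud(c);w=(abs(P[...,0]-515)<110)&(abs(P[...,1]+75)<70)
show(blobs(c,w&brown(c),120,145,60,5));show(blobs(c,w&brown(c),85,145,60,5));show(blobs(c,w&brown(c),10,25,60,5))
cv2.imwrite('pics/b1.png',cv2.resize(c['img'][150:290,200:340],(600,600),interpolation=2))"
```

```text
t 13.3 tcp [513.  -73.2  60.2] yaw -3.107 q6 -0.34 tilt [0. 0.] op 0.721 gf 45 F [ 0.6  0.  -2.9] tz [0.02 0.01 0.04]
tool shift now [-1.4 -1.9 69.2]
turn z 0.001 then shift [-1.4 -1.9 69.2]
px [269. 216.] z 128.8 xy 535.4 -49.9 size 105 31 ang -0.023
px [258. 224.] z 128.4 xy 544.6 -91.3 size 90 31 ang -0.006
px [264. 225.] z 127.0 xy 549.7 -78.3 size 143 81 ang -0.088
px [260. 251.] z 16.7 xy 519.4 -74.5 size 155 81 ang 0.053
```

View pics/b1.png

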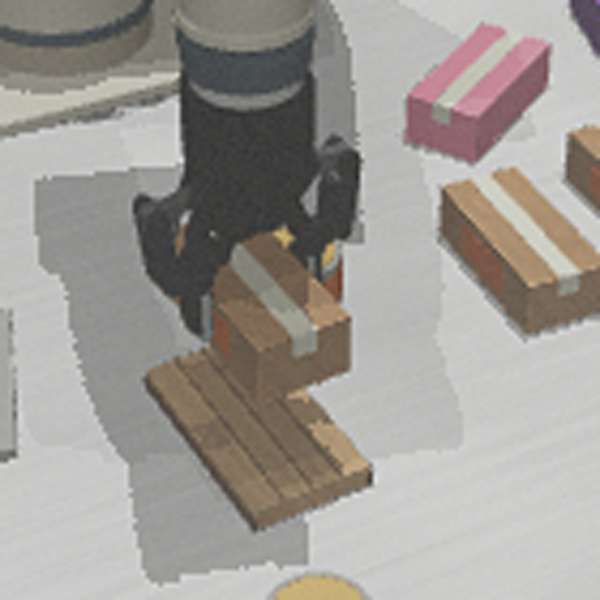

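The carton (crop (285,310)) is held level over the pallet (260,440). Lowering it.

Emit:
apply_moves([
  [1,-0.001,-0.002,0.03,0,0,0],
  [1,0,0,0.025,0,0,0],
  [1,0,0,0.01,0,0,0],
  [1,0,0,0.004,0,0,0],
  [1,0,0,0,0,0,0],
  [1,0,0,0,0,0,0],
])

```text
t: 14.1
tcp_pos: [514.3, -75.9, -8.2]
ee_rot: [-0.052, 3.14, -0.001]
force: [0.0, 0.3, -1.7]
opening: 0.717
grasp_force: 45.0
```

```bash
python3 -c "
from h import *
go(514.5,-75,-10,.033)"
```

```text
t 14.1 tcp [514.3 -75.9  -8.2] yaw -3.108 q6 -0.34 tilt [ 0.001 -0.   ] op 0.717 gf 45 F [ 0.   0.3 -1.7] tz [ 0.05 -0.05 -0.  ]
tool shift now [-0.2  0.9  1.8]
turn z 0.000 then shift [-0.2  0.9  1.8]
```

Emit:
apply_moves([
  [1,0,0,0.001,0,0,0],
  [-1,0,0,0,0,0,0],
  [-1,0,0,0,0,0,0],
  [-1,0,0,0,0,0,0],
  [-1,0,0,-0.02,0,0,0],
  [-1,0,0,-0.05,0,0,0],
  [-1,0,0,-0.06,0,0,0.078],
])

```text
t: 14.98
tcp_pos: [513.0, -75.6, 120.9]
ee_rot: [-0.073, -3.139, -0.001]
force: [0.5, -0.6, -0.0]
opening: 1.002
grasp_force: 0.0
```

Emit:
apply_moves([
  [-1,0.0155,0.047,0,0,0,0],
  [-1,0.0155,0.047,0,0,0,0],
  [-1,0.0155,0.047,0,0,0,0],
  [-1,0.0155,0.047,0,0,0,0],
  [-1,0.0155,0.047,0,0,0,0],
  [-1,0,0,0,0,0,0],
  [-1,0,0,0,0,0,0],
  [-1,0,0,0,0,0,0],
])

```text
t: 15.98
tcp_pos: [447.2, 161.5, 120.0]
ee_rot: [0.073, 3.141, -0.0]
force: [0.6, -0.2, -1.5]
opening: 0.998
grasp_force: 0.0
```

```bash
cat >> h.py <<'E'
def chk(n):
    for k in("top","scene"):
        c=manip.capture(k);P=cloud(c);w=(abs(P[...,0]-515)<110)&(abs(P[...,1]+75)<70); z=18+42*n
        print(k,"stack");show(blobs(c,w&brown(c),z-7,z+8,60,7)); print("pallet");show(blobs(c,w&brown(c),10,25,40,5))
        B=blobs(c,brown(c)&(P[...,1]>20)&(P[...,0]>280),34,50); print("cartons");show([b for b in B if b[2][2]>100])
E
python3 -c "
from h import *
go(447,164,-30,-.045)
chk(1)"
```

```text
t 16.0 tcp [447.2 161.5 120. ] yaw 3.095 q6 0.22 tilt [ 0. -0.] op 0.998 gf 0 F [ 0.6 -0.2 -1.5] tz [ 0.    0.02 -0.09]
tool shift now [  0.4   2.5 150. ]
turn z -0.001 then shift [  0.4   2.5 150. ]
top stack
px [311. 209.] z 59.3 xy 514.0 -73.4 size 129 63 ang 0.033
pallet
px [303. 216.] z 17.6 xy 513.0 -72.1 size 147 80 ang 0.037
cartons
px [214. 174.] z 41.7 xy 621.4 227.5 size 121 61 ang -0.121
px [172. 183.] z 41.9 xy 592.3 354.2 size 126 63 ang -0.268
scene stack
px [258. 236.] z 58.7 xy 518.2 -75.2 size 133 61 ang 0.031
pallet
px [260. 256.] z 16.3 xy 518.4 -73.5 size 153 80 ang 0.034
cartons
px [508. 125.] z 42.4 xy 339.8 1138.2 size 137 128 ang -1.535
px [352. 190.] z 40.6 xy 434.8 289.4 size 135 63 ang -0.041
px [322. 203.] z 40.5 xy 452.5 165.7 size 136 66 ang -0.056
px [403. 213.] z 40.7 xy 599.3 351.9 size 134 66 ang -0.277
px [374. 230.] z 40.7 xy 624.3 225.3 size 134 66 ang -0.126
```

Layer 1 sits within about 2 mm of the pallet centre. Now the second carton.

Emit:
apply_moves([
  [-1,0.001,0.004,0.05,0,0,0],
  [-1,0,0,0.05,0,0,0],
  [-1,0,0,0.03,0,0,0],
  [-1,0,0,0.02,0,0,0],
  [-1,0,0,0,0,0,0],
  [1,0,0,0,0,0,0],
  [1,0,0,0,0,0,0],
  [1,0,0,0,0,0,0],
])

```text
t: 17.08
tcp_pos: [447.0, 166.5, -28.8]
ee_rot: [0.071, 3.138, 0.0]
force: [-0.4, -0.8, 6.4]
opening: 0.717
grasp_force: 44.9
```

Emit:
apply_moves([
  [1,0,0,0,0,0,0],
  [1,0,0,0,0,0,0],
])

```text
t: 17.32
tcp_pos: [447.0, 166.5, -28.8]
ee_rot: [0.071, 3.138, 0.0]
force: [-0.6, -0.6, 7.0]
opening: 0.722
grasp_force: 44.8
```

```bash
python3 -c "
from h import *
go(514,-74,90,.033)"
```

```text
t 17.3 tcp [447.  166.5 -28.8] yaw 3.097 q6 0.23 tilt [0.002 0.   ] op 0.722 gf 45 F [-0.6 -0.6  7. ] tz [-0.25  0.11 -0.13]
tool shift now [ -78.1 -237.2 -118.7]
turn z -0.078 then shift [ -59.1 -242.6 -118.8]
```

Emit:
apply_moves([
  [1,0,0,-0.03,0,0,0],
  [1,0,0,-0.05,0,0,0],
  [1,0,0,-0.04,0,0,-0.078],
  [1,-0.012,-0.0485,0,0,0,0],
  [1,-0.012,-0.0485,0,0,0,0],
  [1,-0.012,-0.0485,0,0,0,0],
  [1,-0.012,-0.0485,0,0,0,0],
  [1,-0.011,-0.0485,0,0,0,0],
])

```text
t: 18.32
tcp_pos: [513.1, -75.4, 90.3]
ee_rot: [-0.052, 3.141, 0.0]
force: [1.2, 0.8, -3.1]
opening: 0.719
grasp_force: 45.5
```

Emit:
apply_moves([
  [1,0,0,0,0,0,0],
  [1,0,0,0,0,0,0],
  [1,0,0,0,0,0,0],
  [1,0,0,0,0,0,0],
])

```text
t: 18.82
tcp_pos: [512.9, -73.0, 90.2]
ee_rot: [-0.054, 3.141, 0.0]
force: [0.0, -0.2, -3.8]
opening: 0.722
grasp_force: 45.7
```

```bash
python3 -c "
from h import *
go(514,-74,33,.033)"
```

```text
t 18.8 tcp [512.9 -73.   90.2] yaw -3.107 q6 -0.34 tilt [0. 0.] op 0.722 gf 46 F [ 0.  -0.2 -3.8] tz [ 0.03 -0.04  0.07]
tool shift now [-1.1 -1.1 57.2]
turn z 0.002 then shift [-1.1 -1.1 57.2]
```

Emit:
apply_moves([
  [1,-0.001,-0.001,0.03,0,0,0],
  [1,0,0,0.02,0,0,0],
  [1,0,0,0.006,0,0,0],
  [1,0,0,0.002,0,0,0],
  [1,0,0,0,0,0,0],
  [1,0,0,0,0,0,0],
])

```text
t: 19.58
tcp_pos: [514.5, -75.0, 32.8]
ee_rot: [-0.052, 3.14, -0.001]
force: [0.0, 0.2, -3.2]
opening: 0.717
grasp_force: 45.6
```

```bash
python3 -c "
from h import *
go(514,-74,31.5,.033)"
```

```text
t 19.6 tcp [514.5 -75.   32.8] yaw -3.108 q6 -0.34 tilt [ 0.001 -0.   ] op 0.717 gf 46 F [ 0.   0.2 -3.2] tz [-0.01  0.02  0.01]
tool shift now [0.5 1.  1.3]
turn z 0.000 then shift [0.5 1.  1.3]
```

Emit:
apply_moves([
  [1,0,0,0.001,0,0,0],
  [-1,0,0,0,0,0,0],
  [-1,0,0,0,0,0,0],
  [-1,0,0,0,0,0,0],
  [-1,0,0,-0.02,0,0,0],
  [-1,0,0,-0.05,0,0,0],
  [-1,0,0,-0.02,0,0,0.155],
])

```text
t: 20.45
tcp_pos: [515.0, -75.1, 123.7]
ee_rot: [0.195, 3.132, -0.001]
force: [0.4, 0.6, 0.2]
opening: 0.998
grasp_force: 0.0
```

Emit:
apply_moves([
  [-1,-0.0113,0.0518,0,0,0,0],
  [-1,-0.0113,0.0518,0,0,0,0],
  [-1,-0.0113,0.0518,0,0,0,0],
  [-1,-0.0113,0.0518,0,0,0,0],
  [-1,-0.0113,0.0518,0,0,0,0],
  [-1,-0.0113,0.0518,0,0,0,0],
  [-1,0,0,0,0,0,0],
  [-1,0,0,0,0,0,0],
])

```text
t: 21.45
tcp_pos: [618.8, 225.3, 120.7]
ee_rot: [-0.19, -3.135, 0.001]
force: [0.2, -0.0, -0.8]
opening: 1.002
grasp_force: 0.0
```

Emit:
apply_moves([
  [-1,0,0,0,0,0,0],
  [-1,0,0,0,0,0,0],
])

```text
t: 21.7
tcp_pos: [619.2, 224.3, 121.5]
ee_rot: [0.193, 3.135, 0.0]
force: [0.2, 0.1, -0.1]
opening: 0.999
grasp_force: 0.0
```

```bash
python3 -c "
from h import *
go(619.5,225.3,-27,-.122)
chk(2)"
```

```text
t 21.7 tcp [619.2 224.3 121.5] yaw 3.018 q6 0.34 tilt [0. 0.] op 0.999 gf 0 F [ 0.2  0.1 -0.1] tz [ 0.02  0.01 -0.05]
tool shift now [ -0.2   1.  148.5]
turn z -0.001 then shift [ -0.2   1.  148.5]
top stack
px [312. 209.] z 101.3 xy 511.9 -73.3 size 127 62 ang 0.003
pallet
px [303. 217.] z 17.7 xy 512.9 -71.6 size 147 79 ang 0.037
cartons
px [218. 179.] z 41.9 xy 615.3 221.2 size 126 44 ang 0.015
scene stack
px [259. 224.] z 100.7 xy 520.0 -73.9 size 136 61 ang 0.027
pallet
px [260. 257.] z 16.8 xy 519.9 -73.5 size 154 81 ang 0.027
cartons
px [508. 125.] z 42.4 xy 361.2 1115.9 size 160 105 ang 0.726
px [350. 189.] z 40.3 xy 434.4 287.4 size 135 67 ang -0.038
px [403. 212.] z 40.7 xy 599.9 351.7 size 136 66 ang -0.256
px [374. 230.] z 40.4 xy 625.1 224.9 size 136 67 ang -0.126
```

Emit:
apply_moves([
  [-1,0,0.001,0.05,0,0,0],
  [-1,0,0,0.05,0,0,0],
  [-1,0,0,0.03,0,0,0],
  [-1,0,0,0.018,0,0,0],
  [-1,0,0,0,0,0,0],
  [1,0,0,0,0,0,0],
  [1,0,0,0,0,0,0],
  [1,0,0,0,0,0,0],
])

```text
t: 22.8
tcp_pos: [620.1, 226.5, -25.5]
ee_rot: [0.191, 3.133, 0.001]
force: [0.4, 0.5, 6.8]
opening: 0.721
grasp_force: 45.0
```

Emit:
apply_moves([
  [1,0,0,0,0,0,0],
  [1,0,0,0,0,0,0],
])

```text
t: 23.05
tcp_pos: [620.1, 226.5, -25.5]
ee_rot: [0.191, 3.133, 0.001]
force: [-1.4, -0.1, 6.0]
opening: 0.722
grasp_force: 45.0
```

```bash
python3 -c "
from h import *
go(514,-73.5,132,.033)"
```

```text
t 23.1 tcp [620.1 226.5 -25.5] yaw 3.020 q6 0.35 tilt [0.002 0.   ] op 0.722 gf 45 F [-1.4 -0.1  6. ] tz [-0.14  0.09 -0.06]
tool shift now [  68.5 -310.6 -157.8]
turn z -0.155 then shift [ 116.  -296.4 -157.5]
```

Emit:
apply_moves([
  [1,0,0,-0.03,0,0,0],
  [1,0,0,-0.06,0,0,0],
  [1,0,0,-0.06,0,0,-0.155],
  [1,0.019,-0.0494,-0.008,0,0,0],
  [1,0.019,-0.0494,0,0,0,0],
  [1,0.019,-0.0494,0,0,0,0],
  [1,0.019,-0.0494,0,0,0,0],
  [1,0.019,-0.0494,0,0,0,0],
])

```text
t: 24.05
tcp_pos: [531.6, -25.0, 131.3]
ee_rot: [-0.052, 3.141, -0.0]
force: [1.1, 0.6, -2.0]
opening: 0.72
grasp_force: 44.8
```

Emit:
apply_moves([
  [1,0.02,-0.0494,0,0,0,0],
  [1,0,0,0,0,0,0],
  [1,0,0,0,0,0,0],
  [1,0,0,0,0,0,0],
  [1,0,0,0,0,0,0],
])

```text
t: 24.68
tcp_pos: [514.4, -72.7, 131.0]
ee_rot: [0.055, -3.141, -0.0]
force: [-0.8, 0.5, -2.8]
opening: 0.724
grasp_force: 45.0
```

```bash
python3 -c "
from h import *
go(514,-73.5,78,.033)
c=manip.capture('scene');P=cloud(c);w=(abs(P[...,0]-530)<110)&(abs(P[...,1]+75)<70)
show(blobs(c,w&brown(c),150,220,60,5))"
```

```text
t 24.7 tcp [514.4 -72.7 131. ] yaw -3.107 q6 -0.34 tilt [-0.  0.] op 0.724 gf 45 F [-0.8  0.5 -2.8] tz [0.04 0.03 0.01]
tool shift now [ 0.4 -0.8 53. ]
turn z 0.002 then shift [ 0.4 -0.8 53. ]
px [264. 204.] z 195.2 xy 548.4 -79.4 size 153 82 ang -0.019
```

Emit:
apply_moves([
  [1,0,-0.001,0.03,0,0,0],
  [1,0,0,0.015,0,0,0],
  [1,0,0,0.006,0,0,0],
  [1,0,0,0.002,0,0,0],
  [1,0,0,0,0,0,0],
  [1,0,0,0,0,0,0],
])

```text
t: 25.48
tcp_pos: [514.5, -74.8, 78.6]
ee_rot: [-0.052, 3.14, -0.0]
force: [-0.0, -0.9, -3.2]
opening: 0.723
grasp_force: 45.0
```

```bash
python3 -c "
from h import *
go(514,-73.5,77,.033)"
```

```text
t 25.5 tcp [514.5 -74.8  78.6] yaw -3.108 q6 -0.34 tilt [ 0.001 -0.   ] op 0.723 gf 45 F [-0.  -0.9 -3.2] tz [ 0.01 -0.03 -0.02]
tool shift now [0.5 1.3 1.6]
turn z 0.000 then shift [0.5 1.3 1.6]
```

Emit:
apply_moves([
  [1,0,0,0.0015,0,0,0],
  [-1,0,0,0,0,0,0],
  [-1,0,0,0,0,0,0],
  [-1,0,0,0,0,0,0],
  [-1,0,0,-0.02,0,0,0],
  [-1,0,0,-0.05,0,0,0],
  [-1,0,0,0,0,0,0.0755],
  [-1,0.0142,0.0512,0,0,0,0],
])

```text
t: 26.48
tcp_pos: [503.3, -24.5, 147.0]
ee_rot: [0.074, 3.139, -0.001]
force: [0.2, 0.7, 0.8]
opening: 1.001
grasp_force: 0.0
```

Emit:
apply_moves([
  [-1,0.0142,0.0512,0,0,0,0],
  [-1,0.0142,0.0512,0,0,0,0],
  [-1,0.0142,0.0512,0,0,0,0],
  [-1,0.0142,0.0512,0,0,0,0],
  [-1,0.0142,0.0512,0,0,0,0],
  [-1,0.0142,0.0512,0,0,0,0],
  [-1,0,0,0,0,0,0],
  [-1,0,0,0,0,0,0],
])

```text
t: 27.48
tcp_pos: [429.9, 287.5, 146.5]
ee_rot: [-0.065, -3.141, 0.001]
force: [-0.5, -0.4, -0.5]
opening: 1.002
grasp_force: 0.0
```

Emit:
apply_moves([
  [-1,0,0,0,0,0,0],
  [-1,0,0,0,0,0,0],
])

```text
t: 27.72
tcp_pos: [430.5, 286.7, 146.7]
ee_rot: [0.069, 3.141, 0.0]
force: [-0.8, -0.5, -0.1]
opening: 1.003
grasp_force: 0.0
```

```bash
python3 -c "
from h import *
go(430,287.5,-27,-.042)
chk(3)"
```

```text
t 27.7 tcp [430.5 286.7 146.7] yaw 3.098 q6 0.47 tilt [0. 0.] op 1.003 gf 0 F [-0.8 -0.5 -0.1] tz [0.08 0.   0.02]
tool shift now [  0.6   0.8 173.7]
turn z -0.002 then shift [  0.5   0.8 173.7]
top stack
px [313. 207.] z 143.3 xy 512.2 -72.6 size 127 62 ang 0.035
pallet
px [303. 217.] z 17.5 xy 513.0 -71.6 size 147 79 ang 0.037
cartons
px [173. 185.] z 41.8 xy 591.8 354.3 size 127 63 ang -0.271
scene stack
px [258. 211.] z 142.7 xy 518.3 -74.1 size 134 63 ang 0.016
pallet
px [243. 246.] z 16.7 xy 493.5 -108.0 size 100 12 ang 0.036
px [270. 262.] z 16.4 xy 573.8 -70.8 size 79 40 ang 1.505
cartons
px [508. 125.] z 42.5 xy 364.3 1115.2 size 163 101 ang 0.785
px [352. 189.] z 40.5 xy 433.6 287.6 size 133 68 ang -0.050
px [403. 212.] z 40.7 xy 600.4 354.0 size 135 61 ang -0.275
```

Layer 3 is good too. Fourth carton.

Emit:
apply_moves([
  [-1,0,0.001,0.06,0,0,0],
  [-1,0,0,0.06,0,0,0],
  [-1,0,0,0.035,0,0,0],
  [-1,0,0,0.018,0,0,0],
  [-1,0,0,0,0,0,0],
  [1,0,0,0,0,0,0],
  [1,0,0,0,0,0,0],
  [1,0,0,0,0,0,0],
])

```text
t: 28.82
tcp_pos: [431.0, 289.0, -25.1]
ee_rot: [0.067, 3.139, 0.002]
force: [-0.3, -0.3, 6.4]
opening: 0.719
grasp_force: 45.4
```

Emit:
apply_moves([
  [1,0,0,0,0,0,0],
  [1,0,0,0,0,0,0],
])

```text
t: 29.08
tcp_pos: [431.0, 289.0, -25.1]
ee_rot: [0.067, 3.139, 0.002]
force: [-0.1, -0.6, 6.8]
opening: 0.721
grasp_force: 45.4
```

```bash
python3 -c "
from h import *
go(514.5,-73.5,175,.033)"
```

```text
t 29.1 tcp [431.  289.  -25.1] yaw 3.099 q6 0.47 tilt [0.002 0.001] op 0.721 gf 45 F [-0.1 -0.6  6.8] tz [-0.02  0.1  -0.07]
tool shift now [ -99.3 -358.4 -200.3]
turn z -0.075 then shift [ -71.5 -365.  -200.1]
```

Emit:
apply_moves([
  [1,0,0,-0.03,0,0,0],
  [1,0,0,-0.06,0,0,0],
  [1,0,0,-0.06,0,0,-0.075],
  [1,0,0,-0.05,0,0,0],
  [1,-0.0102,-0.0521,0,0,0,0],
  [1,-0.0102,-0.0521,0,0,0,0],
  [1,-0.0102,-0.0521,0,0,0,0],
  [1,-0.0102,-0.0521,0,0,0,0],
])

```text
t: 30.08
tcp_pos: [477.5, 80.1, 173.9]
ee_rot: [-0.052, 3.141, -0.0]
force: [1.4, 0.6, -3.3]
opening: 0.718
grasp_force: 45.6
```

Emit:
apply_moves([
  [1,-0.0102,-0.0521,0,0,0,0],
  [1,-0.0102,-0.0521,0,0,0,0],
  [1,-0.0102,-0.0521,0,0,0,0],
  [1,0,0,0,0,0,0],
  [1,0,0,0,0,0,0],
  [1,0,0,0,0,0,0],
  [1,0,0,0,0,0,0],
])

```text
t: 30.95
tcp_pos: [513.2, -72.6, 173.8]
ee_rot: [-0.054, 3.141, -0.0]
force: [0.4, 0.5, -2.9]
opening: 0.72
grasp_force: 45.8
```

```bash
python3 -c "
from h import *
go(514.5,-73.5,120,.033)"
```

```text
t 30.9 tcp [513.2 -72.6 173.8] yaw -3.107 q6 -0.34 tilt [ 0. -0.] op 0.720 gf 46 F [ 0.4  0.5 -2.9] tz [ 0.04 -0.02 -0.01]
tool shift now [-1.2 -1.  53.8]
turn z 0.001 then shift [-1.2 -1.  53.8]
```

Emit:
apply_moves([
  [1,-0.001,0,0.03,0,0,0],
  [1,0,0,0.015,0,0,0],
  [1,0,0,0.006,0,0,0],
  [1,0,0,0.002,0,0,0],
  [1,0,0,0,0,0,0],
  [1,0,0,0,0,0,0],
])

```text
t: 31.7
tcp_pos: [514.7, -73.7, 121.1]
ee_rot: [-0.051, 3.14, -0.0]
force: [0.0, -0.1, -4.3]
opening: 0.722
grasp_force: 45.7
```

```bash
python3 -c "
from h import *
go(514.5,-73.5,119,.033)"
```

```text
t 31.7 tcp [514.7 -73.7 121.1] yaw -3.109 q6 -0.34 tilt [ 0.001 -0.   ] op 0.722 gf 46 F [ 0.  -0.1 -4.3] tz [-0.04 -0.01 -0.  ]
tool shift now [0.2 0.2 2.1]
turn z -0.000 then shift [0.2 0.2 2.1]
```

Emit:
apply_moves([
  [1,0,0,0.002,0,0,0],
  [-1,0,0,0,0,0,0],
  [-1,0,0,0,0,0,0],
  [-1,0,0,0,0,0,0],
  [-1,0,0,-0.02,0,0,0],
  [-1,0,0,-0.05,0,0,0],
  [-1,0,0,0,0,0,0.149],
  [-1,0,0,0,0,0,0.149],
])

```text
t: 32.7
tcp_pos: [514.7, -73.6, 189.3]
ee_rot: [0.423, 3.111, -0.0]
force: [0.7, -0.3, -0.2]
opening: 0.997
grasp_force: 0.0
```

Emit:
apply_moves([
  [-1,0.0044,0.0539,0,0,0,0],
  [-1,0.0044,0.0539,0,0,0,0],
  [-1,0.0044,0.0539,0,0,0,0],
  [-1,0.0044,0.0539,0,0,0,0],
  [-1,0.0044,0.0539,0,0,0,0],
  [-1,0.0044,0.0539,0,0,0,0],
  [-1,0.0044,0.0539,0,0,0,0],
  [-1,0.0044,0.0539,0,0,0,0],
])

```text
t: 33.7
tcp_pos: [593.6, 353.7, 188.7]
ee_rot: [0.415, 3.114, 0.0]
force: [0.6, 0.2, 0.9]
opening: 1.0
grasp_force: 0.0
```

Emit:
apply_moves([
  [-1,0,0,0,0,0,0],
  [-1,0,0,0,0,0,0],
  [-1,0,0,0,0,0,0],
  [-1,0,0,0,0,0,0],
])

```text
t: 34.2
tcp_pos: [593.7, 350.7, 189.2]
ee_rot: [0.418, 3.113, 0.0]
force: [0.7, -0.0, 0.7]
opening: 0.998
grasp_force: 0.0
```

```bash
python3 -c "
from h import *
go(593.5,351.8,-27,-.266)
chk(4)"
```

```text
t 34.2 tcp [593.7 350.7 189.2] yaw 2.875 q6 0.68 tilt [0.001 0.   ] op 0.998 gf 0 F [ 0.7 -0.   0.7] tz [ 0.01 -0.02 -0.  ]
tool shift now [  0.6   0.9 216.2]
turn z -0.001 then shift [  0.5   1.  216.2]
top stack
px [314. 206.] z 185.3 xy 510.9 -71.4 size 127 62 ang 0.033
pallet
px [303. 217.] z 17.5 xy 513.0 -71.6 size 147 79 ang 0.037
cartons
px [173. 187.] z 41.8 xy 592.1 354.8 size 127 62 ang -0.273
scene stack
px [258. 197.] z 184.8 xy 518.0 -73.1 size 136 62 ang 0.006
pallet
px [244. 247.] z 16.9 xy 497.7 -108.1 size 108 12 ang 0.033
px [270. 262.] z 16.8 xy 575.6 -71.7 size 80 35 ang 1.540
cartons
px [508. 125.] z 42.4 xy 364.3 1114.8 size 161 105 ang 0.766
px [403. 212.] z 40.6 xy 599.9 351.4 size 136 66 ang -0.273
```

Emit:
apply_moves([
  [-1,0,0.001,0.06,0,0,0],
  [-1,0,0,0.06,0,0,0],
  [-1,0,0,0.05,0,0,0],
  [-1,0,0,0.03,0,0,0],
  [-1,0,0,0.016,0,0,0],
  [-1,0,0,0,0,0,0],
  [1,0,0,0,0,0,0],
  [1,0,0,0,0,0,0],
])

```text
t: 35.3
tcp_pos: [594.8, 353.3, -25.4]
ee_rot: [0.415, 3.111, 0.003]
force: [-0.3, -0.3, 3.5]
opening: 0.723
grasp_force: 45.8
```

Emit:
apply_moves([
  [1,0,0,0,0,0,0],
  [1,0,0,0,0,0,0],
  [1,0,0,0,0,0,0],
])

```text
t: 35.67
tcp_pos: [594.8, 353.3, -25.5]
ee_rot: [0.415, 3.111, 0.003]
force: [0.0, 0.9, 6.5]
opening: 0.72
grasp_force: 45.8
```

```bash
python3 -c "
from h import *
go(515,-74,217,.033)"
```

```text
t 35.7 tcp [594.8 353.3 -25.5] yaw 2.876 q6 0.68 tilt [0.003 0.001] op 0.720 gf 46 F [0.  0.9 6.5] tz [ 0.02  0.05 -0.14]
tool shift now [ -35.6 -432.8 -243.3]
turn z -0.298 then shift [  93.9 -424.4 -242.5]
```

Emit:
apply_moves([
  [1,0,0,-0.03,0,0,0],
  [1,0,0,-0.06,0,0,0],
  [1,0,0,-0.06,0,0,-0.149],
  [1,0,0,-0.06,0,0,-0.149],
  [1,0,0,-0.033,0,0,0],
  [1,0.0117,-0.053,0,0,0,0],
  [1,0.0117,-0.053,0,0,0,0],
  [1,0.0117,-0.053,0,0,0,0],
])

```text
t: 36.67
tcp_pos: [563.1, 191.3, 215.8]
ee_rot: [-0.052, 3.141, -0.0]
force: [0.1, -1.0, -2.3]
opening: 0.723
grasp_force: 45.2
```

Emit:
apply_moves([
  [1,0.0117,-0.053,0,0,0,0],
  [1,0.0117,-0.053,0,0,0,0],
  [1,0.0117,-0.053,0,0,0,0],
  [1,0.0117,-0.053,0,0,0,0],
  [1,0.0117,-0.053,0,0,0,0],
  [1,0,0,0,0,0,0],
  [1,0,0,0,0,0,0],
  [1,0,0,0,0,0,0],
])

```text
t: 37.67
tcp_pos: [514.1, -73.1, 215.7]
ee_rot: [-0.053, 3.141, 0.0]
force: [0.2, -0.1, -3.4]
opening: 0.72
grasp_force: 45.4
```

Emit:
apply_moves([
  [1,0,0,0,0,0,0],
  [1,0,0,0,0,0,0],
])

```text
t: 37.92
tcp_pos: [514.1, -73.3, 215.6]
ee_rot: [0.053, -3.141, -0.0]
force: [1.1, 1.5, -2.3]
opening: 0.724
grasp_force: 45.4
```

```bash
python3 -c "
from h import *
go(515,-74,162,.033)"
```

```text
t 37.9 tcp [514.1 -73.3 215.6] yaw -3.108 q6 -0.34 tilt [-0.  0.] op 0.724 gf 45 F [ 1.1  1.5 -2.3] tz [ 0.02 -0.02 -0.03]
tool shift now [-0.9 -0.7 53.6]
turn z 0.001 then shift [-0.8 -0.7 53.6]
```

Emit:
apply_moves([
  [1,-0.001,0,0.03,0,0,0],
  [1,0,0,0.015,0,0,0],
  [1,0,0,0.006,0,0,0],
  [1,0,0,0.002,0,0,0],
  [1,0,0,0,0,0,0],
  [1,0,0,0,0,0,0],
])

```text
t: 38.67
tcp_pos: [515.3, -74.1, 163.2]
ee_rot: [-0.051, 3.14, -0.001]
force: [-0.4, 0.7, -3.7]
opening: 0.722
grasp_force: 45.4
```

```bash
python3 -c "
from h import *
go(515,-74,160.5,.033)"
```

```text
t 38.7 tcp [515.3 -74.1 163.2] yaw -3.109 q6 -0.34 tilt [ 0.001 -0.   ] op 0.722 gf 45 F [-0.4  0.7 -3.7] tz [ 0.02 -0.03 -0.02]
tool shift now [0.3 0.2 2.7]
turn z -0.000 then shift [0.3 0.2 2.7]
```

Emit:
apply_moves([
  [1,0,0,0.0025,0,0,0],
  [-1,0,0,0,0,0,0],
  [-1,0,0,0,0,0,0],
  [-1,0,0,0,0,0,0],
  [-1,0,0,-0.02,0,0,0],
  [-1,0,0,-0.05,0,0,0],
  [-1,0,0,-0.02,0,0,0.1825],
  [-1,0,0,0,0,0,0.1825],
])

```text
t: 39.67
tcp_pos: [515.8, -74.3, 252.0]
ee_rot: [0.528, 3.093, -0.001]
force: [-0.5, -0.3, 0.6]
opening: 0.996
grasp_force: 0.0
```

Emit:
apply_moves([
  [-1,0.018,-0.0467,0,0,0,0],
  [-1,0.018,-0.0467,0,0,0,0],
  [-1,0.018,-0.0467,0,0,0,0],
  [-1,0.018,-0.0467,0,0,0,0],
  [-1,0,0,0,0,0,0],
  [-1,0,0,0,0,0,0],
  [-1,0,0,0,0,0,0],
  [-1,0,0,0,0,0,0],
])

```text
t: 40.67
tcp_pos: [386.6, -226.3, 250.0]
ee_rot: [-0.517, -3.099, -0.0]
force: [0.0, 1.0, -0.3]
opening: 0.998
grasp_force: 0.0
```

```bash
python3 -c "
from h import *
go(386.5,-227.5,-20,-.331)
chk(5)
for k in ('top','scene'):
  c=manip.capture(k);P=cloud(c);w=(P[...,0]>300)&(P[...,0]<480)&(P[...,1]>-310)&(P[...,1]<-120)
  print(k,'bar');show(blobs(c,w,36,52,15,3));print('plate');show(blobs(c,w,4.5,13,80,5))
cv2.imwrite('pics/d1.png',cv2.resize(c['img'][100:310,90:370],(800,600),interpolation=2))"
```

```text
t 40.7 tcp [ 386.6 -226.3  250. ] yaw 2.811 q6 -0.39 tilt [-0.  0.] op 0.998 gf 0 F [ 0.   1.  -0.3] tz [ 0.   -0.06  0.02]
tool shift now [ -0.3  -1.2 270. ]
turn z 0.001 then shift [ -0.3  -1.1 270. ]
top stack
px [316. 203.] z 227.3 xy 513.1 -71.9 size 127 62 ang 0.033
pallet
px [303. 217.] z 17.2 xy 513.0 -71.7 size 147 79 ang 0.037
cartons
scene stack
px [258. 183.] z 226.7 xy 520.0 -75.7 size 136 65 ang 0.045
pallet
px [260. 257.] z 16.7 xy 519.4 -74.1 size 154 80 ang 0.047
cartons
px [508. 125.] z 41.7 xy 339.9 1139.4 size 138 126 ang -1.535
top bar
px [376. 262.] z 43.1 xy 358.0 -274.0 size 46 16 ang -0.342
plate
px [376. 237.] z 7.0 xy 432.6 -285.4 size 51 22 ang -1.569
px [370. 267.] z 7.3 xy 348.0 -266.0 size 93 88 ang -0.378
scene bar
px [167. 233.] z 42.0 xy 373.7 -279.5 size 76 16 ang -0.298
plate
px [177. 238.] z 6.7 xy 376.1 -259.2 size 139 31 ang -0.319
px [160. 238.] z 6.5 xy 345.5 -296.6 size 98 26 ang -0.201
```

View pics/d1.png

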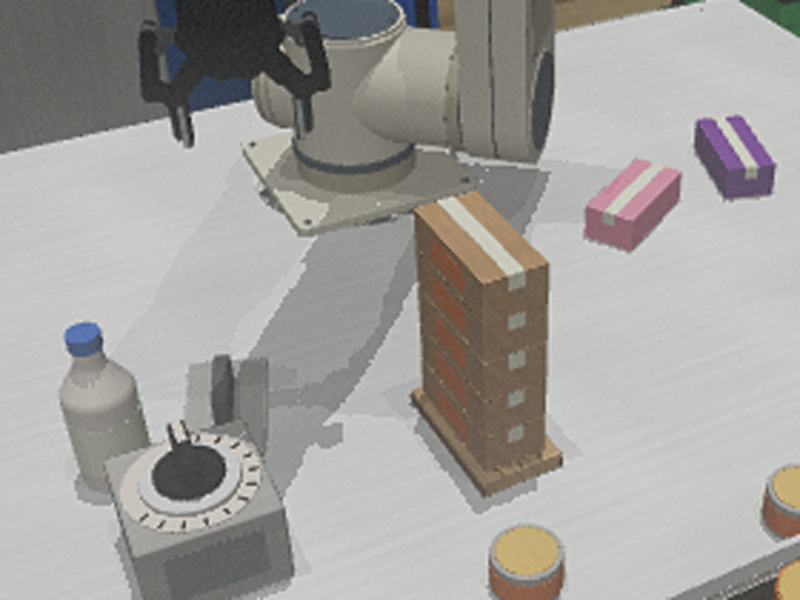

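The column of five stands square on the pallet (crop (485,340)). The plate has been knocked to about (370,-280): its bar is now at crop (222,390). Moving over there.

Emit:
apply_moves([
  [-0.4,0,-0.056,0,0,0,-0.016],
  [-0.4,0,0,0.06,0,0,0],
  [-0.4,0,0,0.06,0,0,0],
  [-0.4,0,0,0.06,0,0,0],
  [-0.4,0,0,0,0,0,0],
  [-0.4,0,0,0,0,0,0],
  [-0.4,0,0,0,0,0,0],
])

```text
t: 41.75
tcp_pos: [369.0, -281.3, 72.5]
ee_rot: [0.494, 3.099, -0.004]
force: [0.2, 0.9, -0.3]
opening: 0.702
grasp_force: 0.0
```

```bash
python3 -c "
from h import *
go(370,-280,-17,-.315)
for k in ('top','scene'):
  c=manip.capture(k);P=cloud(c);w=(P[...,0]>300)&(P[...,0]<480)&(P[...,1]>-340)&(P[...,1]<-120)
  print(k,'bar');show(blobs(c,w,36,52,15,3));print('plate');show(blobs(c,w,4.5,13,80,5))
cv2.imwrite('pics/d2.png',cv2.resize(c['img'][160:280,110:230],(600,600),interpolation=2))"
```

```text
t 41.8 tcp [ 369.  -281.3   72.5] yaw 2.826 q6 -0.52 tilt [ 0.003 -0.003] op 0.702 gf 0 F [ 0.2  0.9 -0.3] tz [ 0.04  0.01 -0.02]
tool shift now [-0.2  1.7 89.5]
turn z -0.001 then shift [-0.5  1.5 89.5]
top bar
px [380. 247.] z 41.2 xy 397.8 -287.1 size 16 9 ang -1.569
px [376. 264.] z 42.3 xy 348.8 -271.0 size 27 16 ang -0.342
plate
px [373. 257.] z 7.3 xy 371.2 -276.5 size 147 90 ang -0.234
scene bar
px [167. 233.] z 42.0 xy 374.1 -279.6 size 77 16 ang -0.298
plate
px [177. 238.] z 6.6 xy 375.7 -259.1 size 138 31 ang -0.319
px [159. 240.] z 6.8 xy 346.0 -299.8 size 100 27 ang -0.251
```

View pics/d2.png

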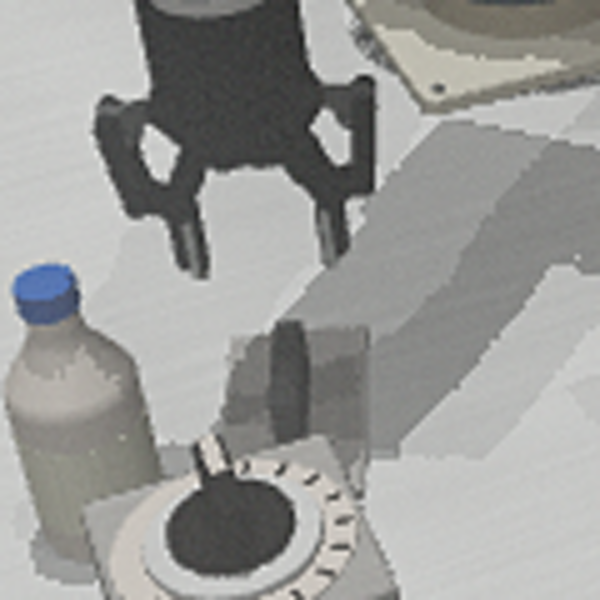

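The open fingers (crop (195,270) and (335,260)) are centred over the bar (290,380). Descending and gripping.

Emit:
apply_moves([
  [-0.4,0,0.001,0.04,0,0,0],
  [-0.4,0,0,0.03,0,0,0],
  [-0.4,0,0,0.018,0,0,0],
  [-0.4,0,0,0,0,0,0],
  [-0.4,0,0,0,0,0,0],
])

```text
t: 42.48
tcp_pos: [368.7, -279.7, -16.8]
ee_rot: [0.494, 3.101, -0.002]
force: [0.0, 0.9, -0.8]
opening: 0.701
grasp_force: 0.0
```

Emit:
apply_moves([
  [1,0,0,0,0,0,0],
  [1,0,0,0,0,0,0],
  [1,0,0,0,0,0,0],
  [1,0,0,0,0,0,0],
  [1,0,0,0,0,0,0],
  [1,0,0,0,0,0,0],
], force=70)

```text
t: 43.22
tcp_pos: [368.4, -279.6, -17.2]
ee_rot: [0.495, 3.101, -0.002]
force: [-1.7, 0.4, 6.0]
opening: 0.172
grasp_force: 69.5
```

```bash
python3 -c "
from h import *
go(515,-74,260,.033)"
```

```text
t 43.2 tcp [ 368.4 -279.6  -17.2] yaw 2.825 q6 -0.51 tilt [ 0.001 -0.001] op 0.172 gf 69 F [-1.7  0.4  6. ] tz [0.07 0.19 0.01]
tool shift now [ -75.7  240.8 -277.3]
turn z -0.349 then shift [-153.3  200.6 -277.2]
```

Emit:
apply_moves([
  [1,0,0,-0.02,0,0,0],
  [1,0,0,-0.04,0,0,0],
  [1,0,0,-0.05,0,0,0],
  [1,0,0,-0.05,0,0,-0.1745],
  [1,0,0,-0.05,0,0,-0.1745],
  [1,0,0,-0.05,0,0,0],
  [1,0,0,-0.018,0,0,0],
  [1,0,0,0,0,0,0],
])

```text
t: 44.22
tcp_pos: [368.2, -279.3, 260.8]
ee_rot: [-0.051, 3.14, -0.002]
force: [0.3, -0.2, -5.6]
opening: 0.174
grasp_force: 69.2
```

```bash
python3 -c "
from h import *
go(515,-74,260,.033)
for k in ('top','scene'):
  c=manip.capture(k);P=cloud(c);w=(P[...,0]>260)&(P[...,0]<480)&(P[...,1]>-370)&(P[...,1]<-180)
  print(k);show(blobs(c,w,258,330,60,5))
cv2.imwrite('pics/e1.png',cv2.resize(c['img'][80:280,90:330],(720,600),interpolation=2))"
```

```text
t 44.2 tcp [ 368.2 -279.3  260.8] yaw -3.109 q6 -0.86 tilt [ 0.001 -0.001] op 0.174 gf 69 F [ 0.3 -0.2 -5.6] tz [-0.04  0.01 -0.01]
tool shift now [-153.4  200.4    0.7]
turn z -0.000 then shift [-153.4  200.3    0.8]
top
px [400. 258.] z 285.3 xy 368.6 -275.7 size 139 77 ang 0.015
scene
px [153. 155.] z 283.8 xy 361.0 -278.4 size 183 79 ang 0.016
```

View pics/e1.png

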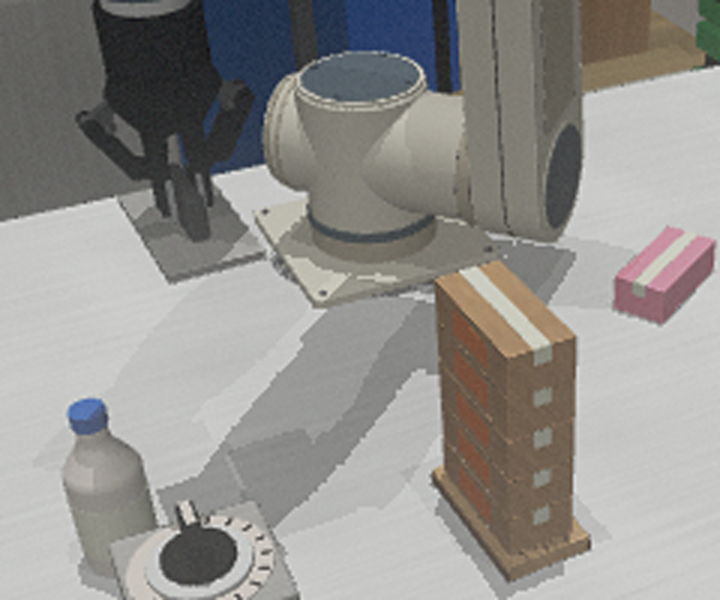

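The plate is held level (crop (190,240)). Moving it over the column.

Emit:
apply_moves([
  [1,-0.0305,0.04,0,0,0,0],
  [1,-0.0305,0.04,0,0,0,0],
  [1,-0.0305,0.04,0,0,0,0],
  [1,-0.0305,0.04,0,0,0,0],
  [1,-0.0305,0.04,0,0,0,0],
  [1,0,0,0,0,0,0],
  [1,0,0,0,0,0,0],
  [1,0,0,0,0,0,0],
])

```text
t: 45.32
tcp_pos: [513.3, -74.9, 259.5]
ee_rot: [0.049, -3.14, -0.0]
force: [-0.8, 0.8, -4.6]
opening: 0.176
grasp_force: 69.7
```

Emit:
apply_moves([
  [1,0,0,0,0,0,0],
  [1,0,0,0,0,0,0],
])

```text
t: 45.58
tcp_pos: [513.7, -74.8, 260.2]
ee_rot: [-0.05, 3.141, -0.0]
force: [-0.1, -0.6, -4.5]
opening: 0.176
grasp_force: 69.7
```

```bash
python3 -c "
from h import *
go(514,-74,211,.033)
for k in ('top','scene'):
  c=manip.capture(k);P=cloud(c);w=(abs(P[...,0]-515)<100)&(abs(P[...,1]+75)<60)
  print(k);show(blobs(c,w,272,294,60,5)); show(blobs(c,w&brown(c),215,236,60,5))"
```

```text
t 45.6 tcp [513.7 -74.8 260.2] yaw -3.110 q6 -0.34 tilt [ 0. -0.] op 0.176 gf 70 F [-0.1 -0.6 -4.5] tz [-0.03 -0.01 -0.  ]
tool shift now [-0.3  0.8 49.2]
turn z -0.001 then shift [-0.3  0.8 49.2]
top
px [305. 181.] z 284.3 xy 559.7 -43.0 size 46 18 ang -0.003
scene
px [257. 166.] z 283.8 xy 520.4 -75.6 size 149 80 ang 0.028
px [257. 188.] z 226.2 xy 523.0 -77.4 size 143 67 ang 0.039
```

Emit:
apply_moves([
  [1,0,0,0.025,0,0,0],
  [1,0,0,0.015,0,0,0],
  [1,0,0,0.005,0,0,0],
  [1,0,0,0.001,0,0,0],
  [1,0,0,0,0,0,0],
  [1,0,0,0,0,0,0],
])

```text
t: 46.42
tcp_pos: [514.2, -74.3, 214.6]
ee_rot: [-0.051, 3.14, -0.0]
force: [0.1, 0.4, -4.4]
opening: 0.174
grasp_force: 69.6
```

Emit:
apply_moves([
  [1,0,0,0.001,0,0,0],
  [1,0,0,0,0,0,0],
])

```text
t: 46.68
tcp_pos: [514.0, -74.2, 213.1]
ee_rot: [-0.051, 3.141, -0.0]
force: [0.2, 0.4, -4.9]
opening: 0.177
grasp_force: 69.6
```

Emit:
apply_moves([
  [1,0,0,0.001,0,0,0],
  [1,0,0,0,0,0,0],
])

```text
t: 46.92
tcp_pos: [513.9, -74.2, 212.0]
ee_rot: [0.051, -3.141, -0.0]
force: [0.3, -0.3, -4.3]
opening: 0.174
grasp_force: 69.6
```

Another 1 mm or so to contact.

Emit:
apply_moves([
  [1,0,0,0.001,0,0,0],
  [1,0,0,0,0,0,0],
  [-0.3,0,0,0,0,0,0],
  [-0.3,0,0,0,0,0,0],
  [-0.3,0,0,0,0,0,0],
  [-0.3,0,0,-0.02,0,0,0],
  [-0.3,0,0,-0.04,0,0,0],
  [-0.3,0,0,-0.05,0,0,0],
])

```text
t: 47.92
tcp_pos: [513.6, -74.1, 321.9]
ee_rot: [0.051, -3.14, -0.001]
force: [1.2, -0.1, 0.8]
opening: 0.651
grasp_force: 0.0
```

Emit:
apply_moves([
  [-0.3,0.03,0.05,0,0,0,0],
  [-0.3,0.03,0.05,0,0,0,0],
  [-0.3,0.03,0.05,0,0,0,0],
  [-0.3,0.03,0.05,0,0,0,0],
  [-0.3,0,0,0,0,0,0],
  [-0.3,0,0,0,0,0,0],
])

```text
t: 48.68
tcp_pos: [387.7, 121.8, 321.3]
ee_rot: [-0.053, 3.14, -0.0]
force: [0.3, -1.1, -0.5]
opening: 0.647
grasp_force: 0.0
```

```bash
python3 -c "
from h import *
go(514,-74,211,.033)
for k in ('top','scene'):
  c=manip.capture(k);P=cloud(c);w=(abs(P[...,0]-515)<100)&(abs(P[...,1]+75)<60)
  print(k);show(blobs(c,w,229,246,60,9)); show(blobs(c,w&brown(c),10,25,60,5)); print('knob');show(blobs(c,(P[...,1]<-290)&(P[...,1]>-395)&(P[...,0]>480)&(P[...,0]<590),115,140,10,3))
cv2.imwrite('pics/f1.png',cv2.resize(c['img'][100:340,80:400],(800,600),interpolation=2))"
```

```text
t 48.7 tcp [387.7 121.8 321.3] yaw -3.108 q6 0.06 tilt [ 0.001 -0.   ] op 0.647 gf 0 F [ 0.3 -1.1 -0.5] tz [-0.01  0.02 -0.06]
tool shift now [-119.5 -199.9  110.5]
turn z 0.001 then shift [-119.8 -199.8  110.3]
top
px [316. 202.] z 235.7 xy 514.8 -72.3 size 140 76 ang 0.031
px [303. 217.] z 17.6 xy 512.9 -71.6 size 147 79 ang 0.037
knob
px [407. 199.] z 126.5 xy 536.1 -344.9 size 56 17 ang -0.027
scene
px [258. 183.] z 234.8 xy 520.5 -74.9 size 148 79 ang 0.024
px [261. 257.] z 16.7 xy 519.4 -75.2 size 155 80 ang 0.065
knob
px [154. 256.] z 126.6 xy 543.1 -348.4 size 68 15 ang -0.034
```

View pics/f1.png

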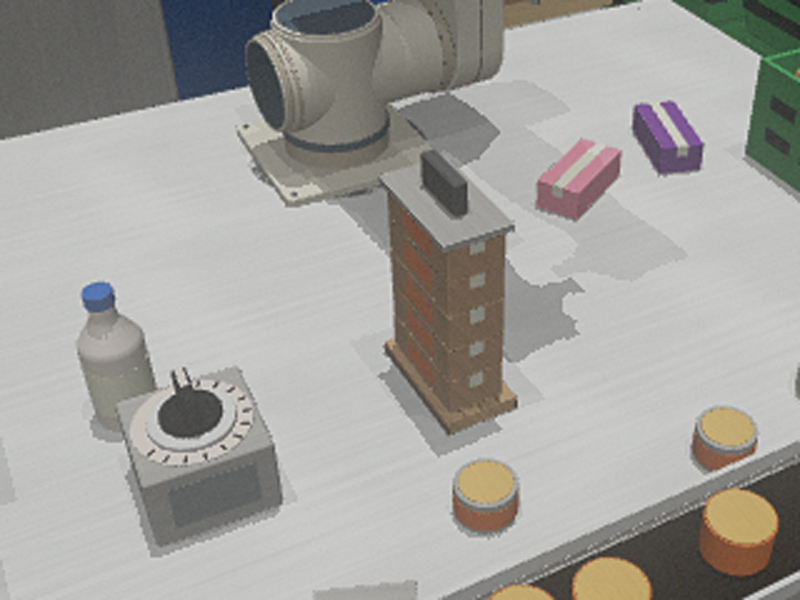

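The plate lies centred on the column (crop (450,205)), within about 2 mm of the pallet centre. The knob is home and the arm is clear. Handing in.

```bash
python3 -c "
from rig import manip
print(manip.job_done())"
```

```text
the job is handed in; nothing more can be done
None
```

I handed the job in at about 49 s. By the last camera check, the knob is at its zero stop, all five cartons stand in one column on the pallet, and the pressing plate is centred on top to within about 2 mm; the hand-in returned no verdict.

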